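# Press a mounted sheet in the pedal press

## Robot

A 7-joint arm with a two-finger parallel gripper is mounted at the origin on the work surface. World frame = base frame: x ahead of the robot, y to its left, z up, the work surface at z = 0. Lengths are in m, angles in rad, forces in N, time in s.
With the tool pointing down it reaches from about 0.425 to 0.925 m from the base axis. Payload 6.8 kg.
Tool frame: the origin (TCP) lies midway between the tips of the shut fingers; the grasp point (between the pads) lies 19 mm behind it; z points along the fingers, x is the direction in which the jaws open and shut, and the axes are right-handed (so a half turn about z gives the same grasp; the last joint's range is limited). The gripper opens to 85 mm and grips with 20 to 120 N. Pads are 22 mm wide; open, the fingers measure 114 mm over their backs; the gripper's body (76 mm by 85 mm) begins 54 mm behind the grasp point. The pads swing forward as they close: fully open they stand 13 mm farther back than shut.
Start: joints at [1.231, 0.477, 0.022, 1.555, -0.011, 1.109, -0.083], TCP at [0.155, -0.657, 0.231] pointing down, gripper open.
Joint ranges: [-2.96, 2.96], [-0.34, 2.1], [-1.41, 1.46], [0.24, 2.44], [-1.37, 4.51], [0.17, 1.92], [-2.96, 2.96]. Speed limits (rad/s): [2.39, 2.39, 3.14, 3.14, 3.14, 3.14, 3.14].

## Interface

Orientations are given as a rotation vector (axis times angle).
In Python, from bench import r gives the robot as it stands. The module is installed in compiled form; this text tells all that it offers.
- The arm moves only by the shell command python3 -m pendant 'ROWS' [OPENING] [FORCE]. ROWS is text: rows parted by semicolons, each of 4 numbers parted by spaces: the shift along the tool's x, y, z in cm, then the turn about the tool's z in degrees. A call has 1 to 8 rows; each row shifts and turns the pose as measured when the row begins, along the tool's axes as they then stand; what a row does not reach is not made up. A row lasts 1/12 s, in which the tool goes at most 41.7 mm and 7.16 degrees, less where a joint would pass 70% of its speed; a pose out of reach is approached as far as the arm can. A call with a gripper value outside its range is refused whole. OPENING is the closure in counts, from 0 (fully open) to 255 (shut), set as the call begins (- or left out, the last holds). The fingers move at their own pace and stop on an object; FORCE is the grip in N (left out, the last holds). Time passes only in rows, so rows that do not move let the fingers close. It gives the time, the measured TCP pose, the force and the opening at its end, in the units of the state.
- r.get_obs(): the state, without advancing time (a new reading comes with each control period).
- r.grab_frame(name): name is "scene" or "top"; returns a dict with "color" (400x640x3 uint8, red, green, blue), "fx", "fy", "cx", "cy" (pixels), "R" (3x3) and "t" (3): a world point X has camera coordinates R X + t. Camera axes: x right, y down, z forward; pixel columns grow to the right and rows downward; lengths in m; the calibration is good to about 2 mm. A picture is of the moment at which its call begins. There is no depth.
- r.hand_in(): hands the job in, once; it reports no verdict.
The state is a dict: "clock": time; "joints": joint angles; "qvel": joint speeds; "tau": joint torques, N m; "tcp_pos": TCP position; "orientation": TCP orientation; "contact_force": force on the tool from outside, world axes, zero at the start; "moment": the same for the moment, N m; "grip_width": finger opening in m.
Only numpy, scipy, OpenCV 4.12 (cv2) and the standard library are available. Lean on these libraries where they do the work, as an engineer would, in place of code of your own. Each camera call takes 0.05 s, during which the arm holds its last target.

## Task

Take the narrower of the two pressing boards by its steel handle and slide it into the bench press, between the guides and fully home against the back stop, handle towards the robot, and let go of it there. Then reach under the wire guard and press the pedal down to its stop without ramming it, keep it there for two seconds so that the pad squeezes the board, and ease the pedal back up without letting it snap. Leave the board in the press, and leave the wider board, the steel weight and the jar where they are.

Things in the scene. Friction and masses are not known exactly. Their poses are not given: they have to be found in the camera images.
- press: grey bench press fixed to the table, base plate 260 x 320 x 12 mm. Origin at the centre of its underside; x runs from its open front to its back, y to its left, z up (at yaw 0 its front faces the robot). Left half: bed with guides under a rubber pad and a head (head's front at x = 25 mm, z = 152 to 214 mm). Right half: pedal under a wire guard.
- bed_home (a point): where the handle's centre of the narrower board is when the board is home: press x -47, y +80, z 44 mm; axes as the press's. The bed is the base's top (z 12 mm) between two steel guides 10 mm high, 97 mm apart, centred on y +80, from x -47 to the back stop's face at x +83 (stop 18 mm high); flared mouths in front of the guides reach x -88 mm.
- guard_rail (a point): middle of the guard's front rail: 6 mm round, level, at press x -37, y -85, z 107 mm, 112 mm long across. Five bars 19 mm apart run back from it, sloping to z 85 at x 88 mm; side cheeks 106 mm apart from x 17 mm back. Open in front below the rail: a vertical tool cannot reach the pedal; one with shut fingers, leaning back to the front by 40 to 50 degrees, can.
- pedal_top (a point): the place to press: on the pedal's upper face, on its centre line, 86 mm from the hinge and 11 mm behind its front edge. Pedal: ribbed aluminium plate 97 x 75 x 10 mm, hinged at its back end (press x 60, z 45 mm), rising 0.2 rad towards the front when up. This point is then at press x -23, y -85, z 67 mm and sinks 17 mm to z 50 mm at the stop.
- pedal (a joint): pedal angle in rad: 0 = up, grows as it is pressed, stop at 0.20. Spring return: at pedal_top about 3 N to start, about 10 N just before the stop with the board under the pad; at the stop the force climbs steeply. By linkage it lowers the pad 20 mm in all; the pad meets the board after 16 mm, then its spring gives.
- pad: sprung rubber pad 50 x 70 x 6 mm under the press's head, brought down on the board by the pedal; origin at the centre of its underside, at press x 55, y 80, z 40 mm when up
- board_handle (a point): centre of the steel handle of the narrower board (the one to use): an upright fin 36 mm long (x), 14 mm thick (y), standing 40 mm above the board, 55 mm from the board's centre towards its rear. Board: plywood 150 x 90 x 12 mm, paper on top, about 0.3 kg. The point is 32 mm above its underside. x points along the board to the end that enters the press.
- board: the narrower pressing board as a whole; origin at the centre of its underside, axes as those of board_handle
- wide_board: the wider pressing board, 150 x 125 x 12 mm with the same handle, too wide for the guides: leave alone; origin at the centre of its underside
- weight: bare steel block weight 100 x 60 x 30 mm: leave alone; origin at the centre of its underside
- jar: lidded glass jar, 64 mm across, 85 mm high: leave alone; origin at the centre of its underside
Things that resemble listed ones, but are neither listed nor needed, are in the scene too. Leave any blue, green or orange look-alike of the board alone.

How it is judged:
On the way, in this order (a step that is already met when the one before it is completed fails the run):
1. the narrower board lies home in the press, against the back stop, and is let go (x of board_handle in the frame of press between -0.051 and -0.041 m and y of board_handle in the frame of press between 0.072 and 0.088 m and height (world z) of board_handle below 0.048 m and angle between the x axis of board_handle and the x axis of press, either way round below 0.07 rad and contact force between each of the arm, the fingers and board below 0.1 N), for 0.2 s.
2. the pedal is held at its stop with the pad pressing on the board for 1.5 s (value of joint pedal above 0.185 rad and contact force between pad and board above 1.5 N), for 1.5 s.
At the end, for the whole second after the job is handed in: The narrower board lies flat and at rest in the press, within about 5 mm of the back stop and 4 degrees of straight, handle towards the robot; the pedal is up again (within 0.02 rad); the wider board, weight and jar are within 20 mm of where they stood (value of joint pedal below 0.02 rad and x of board_handle in the frame of press between -0.052 and -0.041 m and y of board_handle in the frame of press between 0.072 and 0.088 m and height (world z) of board_handle below 0.048 m and angle between the x axis of board_handle and the x axis of press, either way round below 0.07 rad and linear speed of board below 0.02 m/s and distance of each of wide_board, weight, jar from where it was at the start of the episode below 0.02 m); the robot touches nothing.
It fails at once if the pedal is rammed (more than 45 N on it) (contact force between pedal and anything else above 45 N).
It fails at once if the pedal is let go so that it snaps up (faster than 2.5 rad/s) (velocity of joint pedal below -2.5 rad/s).
It fails at once if the wider board, the weight or the jar is shifted more than 20 mm (distance of any of wide_board, weight, jar from where it was at the start of the episode above 0.02 m).
It also fails if it takes over 64 s, if anything falls off the work surface, if the arm or the gripper's body presses on something with over 40 N, if the wrist force passes 120 N, or if a joint passes its speed limit or range.

## Working session

There is one attempt and no reset: what is moved stays moved. The work goes in short steps, Python scripts to look and compute and a shell command to move; the robot and the scene stay as the last step left them, time stands still between calls to the robot, and variables do not carry over. Pictures are saved under pics/ and viewed, and the job is handed in when it is done.

```bash
mkdir -p pics; ls; python3 - <<'E'
from bench import r
import cv2
o=r.get_obs();print(o)
for n in("scene","top"):
    f=r.grab_frame(n);cv2.imwrite(f"pics/{n}0.png",f["color"][:,:,::-1])
    print(n,f["fx"],f["fy"],f["cx"],f["cy"],f["R"],f["t"])
E
```

```text
pics
{'clock': 0.0, 'joints': array([ 1.23093756,  0.47775263,  0.02233429,  1.55648893, -0.01147387,
        1.10930439, -0.08306038]), 'qvel': array([ 0.00025458,  0.00099971,  0.00017749, -0.00030526, -0.00118824,
       -0.00061503,  0.00089907]), 'tau': array([ 1.53350888e-04, -5.96462202e+01,  1.60814624e+00, -2.81198448e+01,
        1.24701503e-02,  9.52636474e-03, -1.77918182e-06]), 'tcp_pos': array([ 0.15487963, -0.65636303,  0.23034163]), 'orientation': array([-2.46267226e+00,  1.94897935e+00,  2.39071059e-03]), 'contact_force': array([-1.01405807,  0.08356895, -0.04957569]), 'moment': array([-0.03014371,  0.02637722,  0.03054574]), 'grip_width': 0.08524676776022655}
scene 434.64144386241674 434.64144386241674 323.363791387466 200.40002277773627 [[-0.78121538  0.62405532 -0.01604649]
 [ 0.4412523   0.53382799 -0.72133494]
 [-0.44158684 -0.5705985  -0.69240048]] [ 0.37802548 -0.13932366  1.52188555]
top 516.0587460135721 516.0587460135721 308.30622884897184 199.7153045347142 [[ 2.47112445e-02 -9.99694600e-01  2.45447895e-04]
 [-9.86421301e-01 -2.44230195e-02 -1.62408539e-01]
 [ 1.62364934e-01  3.77120209e-03 -9.86723571e-01]] [0.00816916 0.49035718 1.60149527]
```

View pics/scene0.png

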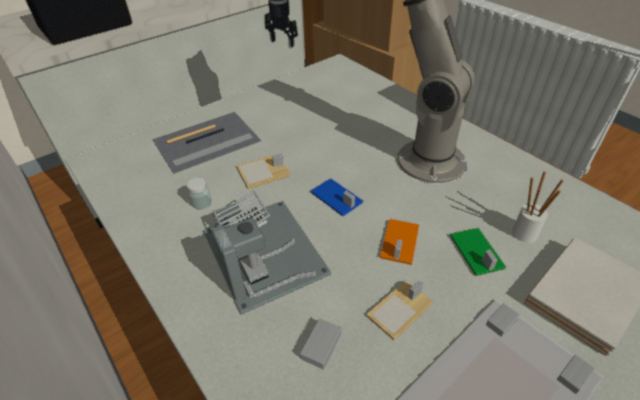

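View pics/top0.png

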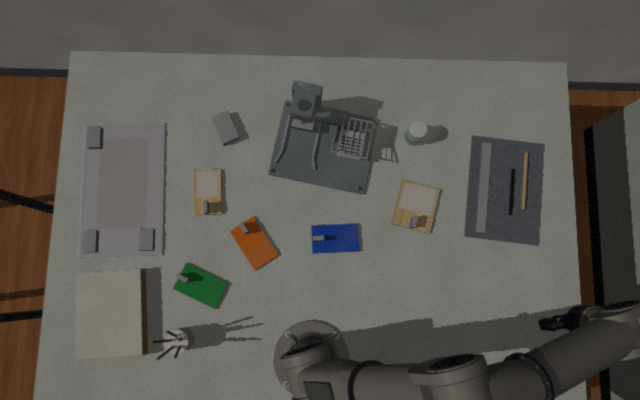

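The two plywood boards are at top (208,192), about 28 px wide, and at (416,206), about 38 px wide. The left one looks like the narrower board. The blue, orange and green ones are look-alikes. I'll enlarge to confirm.

```bash
python3 - <<'E'
import cv2
t=cv2.imread("pics/top0.png");s=cv2.imread("pics/scene0.png")
def c(im,x0,y0,w,h,k,n):cv2.imwrite("pics/"+n,cv2.resize(im[y0:y0+h,x0:x0+w],None,fx=k,fy=k,interpolation=cv2.INTER_CUBIC))
c(t,180,155,70,70,8,"c_board.png");c(t,260,75,130,125,5,"c_press.png");c(t,385,170,70,70,8,"c_wide.png")
c(s,355,270,90,75,8,"c_sboard.png"); c(s,195,185,140,130,5,"c_spress.png")
E
```

```text
(no output)
```

View pics/c_board.png

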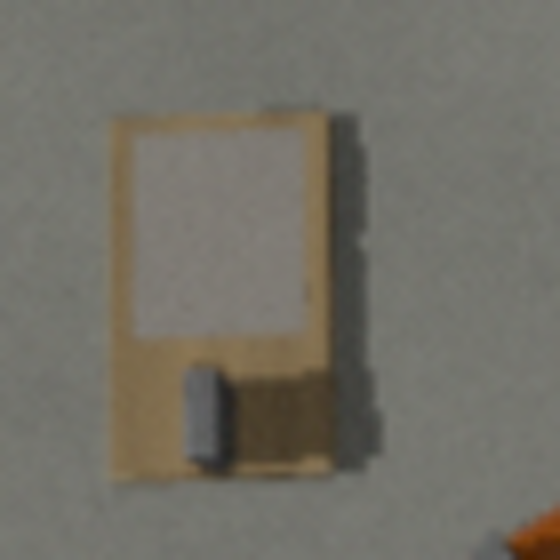

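View pics/c_press.png

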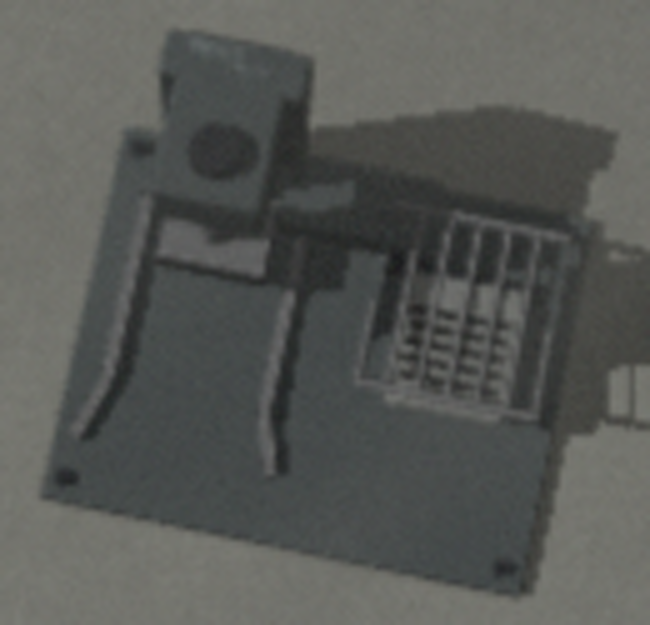

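View pics/c_wide.png

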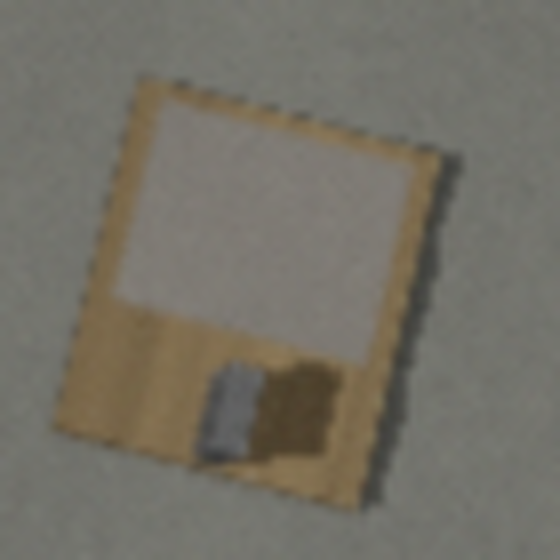

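View pics/c_sboard.png

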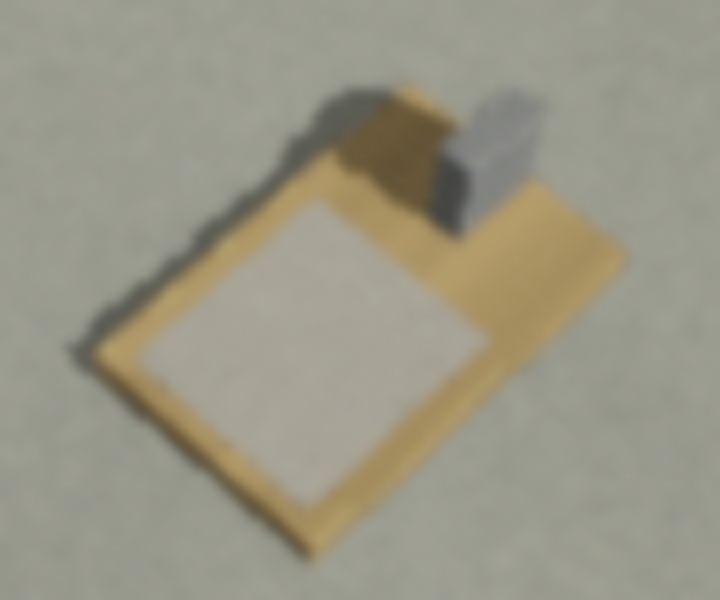

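View pics/c_spress.png

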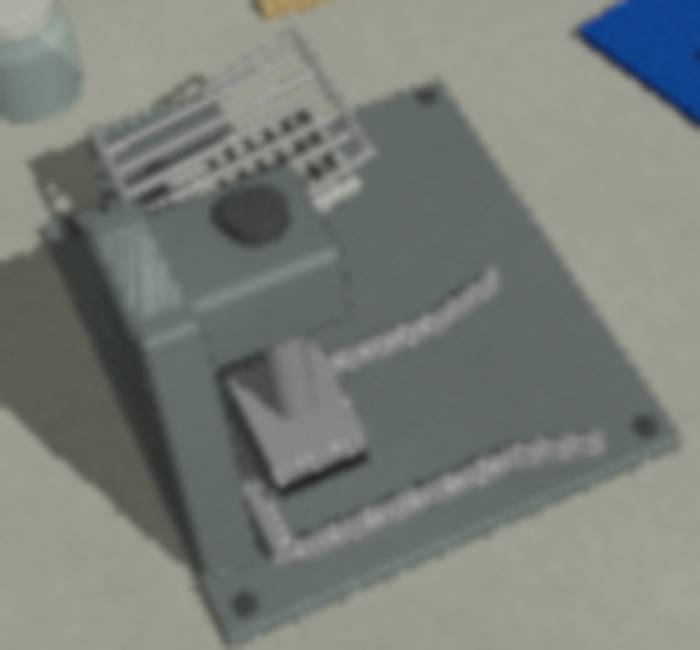

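The narrower board (crop aspect ≈218x360, so 90x150) is the left one at top (208,192). The wider one is at (416,206), aspect ≈125x150. Next I'll fit poses of board and press from their corners in both views.

```bash
cat > h.py <<'E'
import numpy as np, cv2
from scipy.optimize import least_squares
from scipy.spatial.transform import Rotation as Ro
def proj(f,X):
    c=np.asarray(X)@np.array(f["R"]).T+f["t"]
    return np.c_[f["fx"]*c[:,0]/c[:,2]+f["cx"],f["fy"]*c[:,1]/c[:,2]+f["cy"]]
def unc(p,x0,y0,k): return (np.array(p,float)+.5)/k-.5+[x0,y0]
def T(p,P):
    x,y,a=p; P=np.array(P,float); c,s=np.cos(a),np.sin(a)
    return np.c_[x+c*P[:,0]-s*P[:,1],y+s*P[:,0]+c*P[:,1],P[:,2]]
def fit(obs,p0):
    g=lambda p:np.concatenate([(proj(f,T(p,P))-px).ravel() for f,P,px in obs])
    s=least_squares(g,p0,loss="soft_l1"); return s.x,g(s.x).reshape(-1,2)
E
python3 - <<'E'
from h import *
from bench import r
import pickle
F={n:r.grab_frame(n) for n in("scene","top")}
pickle.dump({n:{k:v for k,v in f.items() if k!="color"} for n,f in F.items()},open("cal.pkl","wb"))
B=[[.075,.045,.012],[.075,-.045,.012],[-.075,-.045,.012],[-.075,.045,.012]]
bt=unc([[112,118],[328,112],[330,472],[112,478]],180,155,8)
bs=unc([[312,548],[95,350],[408,88],[627,250]],355,270,8)
for o in([(F["top"],B,bt)],[(F["scene"],B,bs)],[(F["top"],B,bt),(F["scene"],B,bs)]):
    p,e=fit(o,[.6,.3,0]);print("board",p.round(4),e.round(1).tolist())
P=[[-.13,.16,.012],[-.13,-.16,.012],[.13,.16,.012],[.13,-.16,.012]]
pt=unc([[40,497],[530,597],[128,128],[600,222]],260,75,5)
ps=unc([[682,440],[435,80],[230,640],[40,230]],195,185,5)
for o in([(F["top"],P,pt)],[(F["scene"],P,ps)],[(F["top"],P,pt),(F["scene"],P,ps)]):
    q,e=fit(o,[.75,-.05,-.2]);print("press",q.round(4),e.round(1).tolist())
print("handle",T(p,[[-.055,0,.032]]),"home",T(q,[[-.047,.08,.044]]),"rail",T(q,[[-.037,-.085,.107]]),"pedal",T(q,[[-.023,-.085,.067]]))
o=r.get_obs();print(Ro.from_rotvec(o["orientation"]).as_matrix().round(3),o["clock"])
t=F["top"]
print("top pred handle top",proj(t,T(p,[[-.055+a*.018,b*.007,.052] for a,b in((1,1),(1,-1),(-1,-1),(-1,1))])).round(1))
print("top pred rail ends",proj(t,T(q,[[-.037,-.085+s*.056,.107] for s in(1,-1)])))
E
```

```text
board [0.5143 0.3493 0.0576] [[-0.2, -0.2], [0.3, -0.3], [0.3, 0.2], [-0.4, 0.3]]
board [0.5177 0.3492 0.061 ] [[0.1, 0.1], [-0.4, 0.2], [0.0, -1.0], [0.2, 0.3]]
board [0.5163 0.3491 0.0602] [[-0.2, -0.7], [0.3, -0.9], [0.5, -0.5], [-0.2, -0.3], [0.5, -0.3], [-0.0, -0.2], [0.4, -1.3], [0.6, 0.0]]
press [ 0.6741 -0.0283 -0.1816] [[0.8, 0.4], [-0.8, 0.2], [0.1, -0.3], [-0.1, -0.3]]
press [ 0.681  -0.0228 -0.1775] [[0.6, -0.4], [0.4, -0.3], [-0.3, 0.9], [-0.7, -0.4]]
press [ 0.6776 -0.0264 -0.1799] [[0.3, -0.6], [-1.3, -1.0], [-0.5, -1.3], [-0.8, -1.4], [0.6, -1.8], [0.8, -1.4], [-0.1, -0.9], [-0.1, -1.8]]
handle [[0.46141738 0.34582601 0.032     ]] home [[0.64570124 0.06068136 0.044     ]] rail [[ 0.62601193 -0.1034446   0.107     ]] pedal [[ 0.63978593 -0.10594999  0.067     ]]
[[ 0.23  -0.973 -0.   ]
 [-0.973 -0.23   0.001]
 [-0.001  0.    -1.   ]] 0.2
top pred handle top [[202.6 200. ]
 [207.  199.8]
 [207.1 211.1]
 [202.6 211.3]]
top pred rail ends [[331.62288818 150.26001863]
 [367.15034779 157.41233889]]
```

```bash
cat >> h.py <<'E'
def to(x,y,z,yaw=None):
    from bench import r
    o=r.get_obs(); M=Ro.from_rotvec(o["orientation"]).as_matrix()
    d=M.T@(np.array([x,y,z])-o["tcp_pos"])*100
    w=np.degrees(np.arctan2(M[1,0],M[0,0]))
    print("need cm",d.round(2),"tool-x yaw %.2f"%w, "" if yaw is None else "turn %.2f"%-(yaw-w),"tcp",o["tcp_pos"].round(4),"tz",M[:,2].round(3),"F",o["contact_force"].round(1),"w %.4f"%o["grip_width"],"t %.2f"%o["clock"])
E
python3 -m pendant '0 0 -2 5;0 0 -2 5' 0 80; python3 -c "
from h import *
to(.5,-.35,.27,-86.6)"
```

```text
clock: 0.37
tcp_pos: [0.1541, -0.6538, 0.2659]
orientation: [-2.276, 2.157, 0.015]
contact_force: [0.7, 0.1, 0.8]
grip_width: 0.0855
need cm [-28.48 -36.17  -0.19] tool-x yaw -86.92 turn -0.32 tcp [ 0.1541 -0.6538  0.2659] tz [-0.003  0.011 -1.   ] F [0.7 0.1 0.8] w 0.0855 t 0.37
```

```bash
python3 -m pendant '-2.4 -3.1 0 0;-2.4 -3.1 0 0;-2.4 -3.1 0 0;-2.4 -3.1 0 0;-2.4 -3.1 0 0;-2.4 -3.1 0 0;-2.4 -3.1 0 0;-2.4 -3.1 0 0'; python3 -c "
from h import *
to(.54,0,.27,-86.6)"
```

```text
clock: 1.03
tcp_pos: [0.3908, -0.4533, 0.269]
orientation: [2.246, -2.19, -0.009]
contact_force: [0.9, -1.5, 0.0]
grip_width: 0.0855
need cm [-44.94 -16.07  -0.2 ] tool-x yaw -88.55 turn -1.95 tcp [ 0.3908 -0.4533  0.269 ] tz [-0.008  0.    -1.   ] F [ 0.9 -1.5  0. ] w 0.0855 t 1.03
```

```bash
python3 -m pendant '-3.9 -1.4 0 0;-3.9 -1.4 0 0;-3.9 -1.4 0 0;-3.9 -1.4 0 0;-3.9 -1.4 0 0;-3.9 -1.4 0 0;-3.9 -1.4 0 0;-3.9 -1.4 0 0'; python3 -c "
from h import *
to(.54,0,.27,-86.6);to(.461,.346,.2,-86.6)"
```

```text
clock: 1.7
tcp_pos: [0.4962, -0.1371, 0.2677]
orientation: [2.249, -2.188, -0.005]
contact_force: [1.1, -2.1, -0.3]
grip_width: 0.0854
need cm [-13.59  -4.75  -0.27] tool-x yaw -88.42 turn -1.82 tcp [ 0.4962 -0.1371  0.2677] tz [-0.005 -0.001 -1.   ] F [ 1.1 -2.1 -0.3] w 0.0854 t 1.70
need cm [-48.4    2.16   6.73] tool-x yaw -88.42 turn -1.82 tcp [ 0.4962 -0.1371  0.2677] tz [-0.005 -0.001 -1.   ] F [ 1.1 -2.1 -0.3] w 0.0854 t 1.70
```

```bash
python3 -m pendant '-4 -0.5 0 0;-4 -0.5 0 0;-4 -0.3 0 0;-4 0 0 0;-4 0.2 0 0;-4 0.6 1 0;-4 0.8 1 0;-4 0.9 1 0'; python3 -c "
from h import *
to(.461,.346,.1,-86.6)"
```

```text
clock: 2.37
tcp_pos: [0.4783, 0.1901, 0.2409]
orientation: [-2.248, 2.19, -0.003]
contact_force: [1.4, 0.3, 0.7]
grip_width: 0.0856
need cm [-15.61   1.38  14.1 ] tool-x yaw -88.51 turn -1.91 tcp [0.4783 0.1901 0.2409] tz [ 0.004  0.001 -1.   ] F [1.4 0.3 0.7] w 0.0856 t 2.37
```

```bash
python3 -m pendant '-4 0.4 1 0;-4 0.4 1 0;-4 0.4 1 0;-3 0.4 1 0;0 0 0 0'; python3 -c "
from h import *
to(.461,.346,.1,-86.6)"
```

```text
clock: 2.78
tcp_pos: [0.4519, 0.3501, 0.1993]
orientation: [-2.257, 2.178, 0.003]
contact_force: [-0.9, 0.0, -0.0]
grip_width: 0.0854
need cm [ 0.49 -0.87  9.93] tool-x yaw -87.97 turn -1.37 tcp [0.4519 0.3501 0.1993] tz [ 0.002  0.005 -1.   ] F [-0.9  0.  -0. ] w 0.0854 t 2.78
```

```bash
python3 -m pendant '0.2 -0.4 3 -0.7;0.2 -0.4 3 -0.7;0 0 3 0;0 0 1 0;0 0 0 0'; python3 - <<'E'
from h import *
from bench import r
to(.461,.346,.02,-86.6)
f=r.grab_frame("top");s=r.grab_frame("scene")
def c(im,x0,y0,w,h,k,n):cv2.imwrite("pics/"+n,cv2.resize(im[y0:y0+h,x0:x0+w,::-1],None,fx=k,fy=k,interpolation=cv2.INTER_CUBIC))
c(s["color"],350,230,120,110,6,"g1.png");c(f["color"],160,150,100,90,7,"g1t.png")
E
```

```text
clock: 3.2
tcp_pos: [0.4601, 0.3511, 0.097]
orientation: [-2.289, 2.139, 0.004]
contact_force: [-0.3, 1.5, 0.3]
grip_width: 0.0856
need cm [ 0.58 -0.03  7.7 ] tool-x yaw -86.11 turn 0.49 tcp [0.4601 0.3511 0.097 ] tz [ 0.004  0.008 -1.   ] F [-0.3  1.5  0.3] w 0.0856 t 3.20
```

View pics/g1.png

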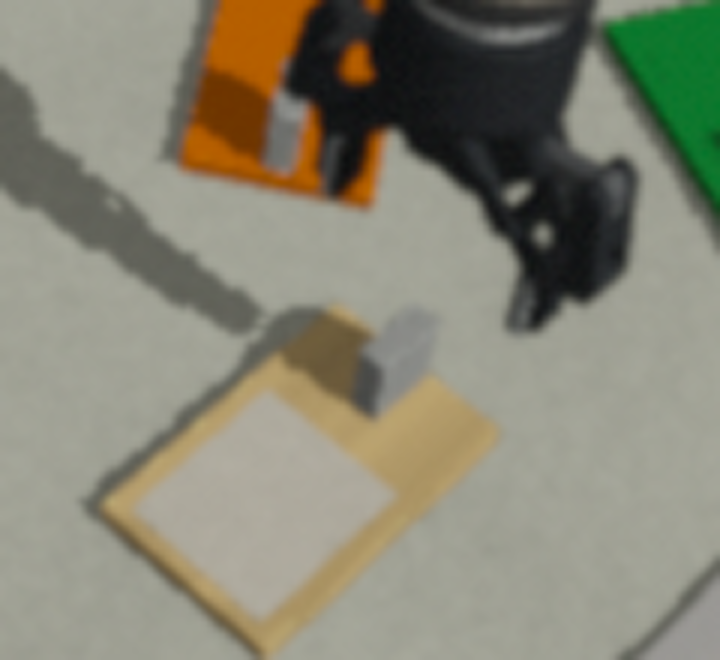

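View pics/g1t.png

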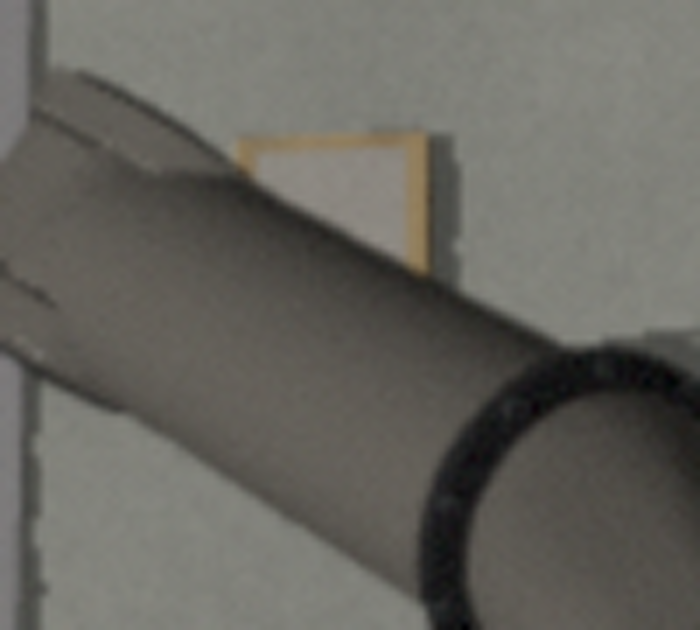

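The scene crop shows the fingertips at about (335,195) and (525,325), straddling above the fin at about (400,350). The top view is covered by the arm. Next I'll compare the projected TCP with the picture and go down.

```bash
python3 - <<'E'
from h import *
from bench import r
import pickle
C=pickle.load(open("cal.pkl","rb"))
o=r.get_obs();M=Ro.from_rotvec(o["orientation"]).as_matrix();p=o["tcp_pos"]-M[:,2]*.013
for s in(-.0425,0,.0425,.057,-.057): print(s,(proj(C["scene"],[p+M[:,0]*s])[0]-[350,230])*6)
print(o["joints"].round(2))
E
```

```text
-0.0425 [518.50337613 314.76412251]
0 [431.40878213 250.92009031]
0.0425 [348.11607004 189.86299884]
0.057 [320.52426624 169.63703614]
-0.057 [549.13467159 337.21816155]
[-0.39  0.52 -0.48  1.88  0.32  0.8  -2.54]
```

```bash
python3 -m pendant '0.5 0 2 0.4;0 0 2 0;0 0 1.5 0;0 0 1 0;0 0 0.5 0;0 0 0 0'; python3 -c "
from h import *
to(.461,.346,.02,-86.6)"
```

```text
clock: 3.8
tcp_pos: [0.4699, 0.3523, 0.039]
orientation: [-2.261, 2.136, -0.003]
contact_force: [-0.1, 0.3, -0.6]
grip_width: 0.0854
need cm [0.62 0.97 1.87] tool-x yaw -86.74 turn -0.14 tcp [0.4699 0.3523 0.039 ] tz [ 0.023  0.021 -1.   ] F [-0.1  0.3 -0.6] w 0.0854 t 3.80
```

```bash
python3 -m pendant '0.6 0.9 0.5 0;0 0 0.5 0;0 0 0.5 0;0 0 0.2 0;0 0 0 0'; python3 -c "
from h import *
to(.461,.346,.02,-86.6)"
```

```text
clock: 4.22
tcp_pos: [0.4655, 0.3492, 0.026]
orientation: [-2.254, 2.131, -0.005]
contact_force: [-1.3, 0.1, -0.1]
grip_width: 0.0852
need cm [0.31 0.48 0.58] tool-x yaw -86.77 turn -0.17 tcp [0.4655 0.3492 0.026 ] tz [ 0.03   0.027 -0.999] F [-1.3  0.1 -0.1] w 0.0852 t 4.22
```

```bash
python3 -m pendant '0.3 0.6 0.4 0;0.1 0.2 0.3 0;0 0 0.2 0'; python3 -m pendant '0 0 0 0;0 0 0 0;0 0 0 0;0 0 0 0;0 0 0 0;0 0 0 0' 255 80;  python3 - <<'E'
from h import *
from bench import r
to(.461,.346,.02,-86.6)
s=r.grab_frame("scene")
def c(im,x0,y0,w,h,k,n):cv2.imwrite("pics/"+n,cv2.resize(im[y0:y0+h,x0:x0+w,::-1],None,fx=k,fy=k,interpolation=cv2.INTER_CUBIC))
c(s["color"],350,230,120,110,6,"g2.png")
E
```

```text
clock: 4.47
tcp_pos: [0.4585, 0.3459, 0.017]
orientation: [-2.251, 2.13, -0.005]
contact_force: [-0.1, -0.5, -0.5]
grip_width: 0.0855
clock: 4.97
tcp_pos: [0.4583, 0.346, 0.0168]
orientation: [-2.252, 2.129, -0.005]
contact_force: [-3.4, -5.0, 31.6]
grip_width: 0.0134
need cm [ 0.   -0.28 -0.32] tool-x yaw -86.76 turn -0.16 tcp [0.4583 0.346  0.0168] tz [ 0.031  0.028 -0.999] F [-3.4 -5.  31.6] w 0.0134 t 4.97
```

View pics/g2.png

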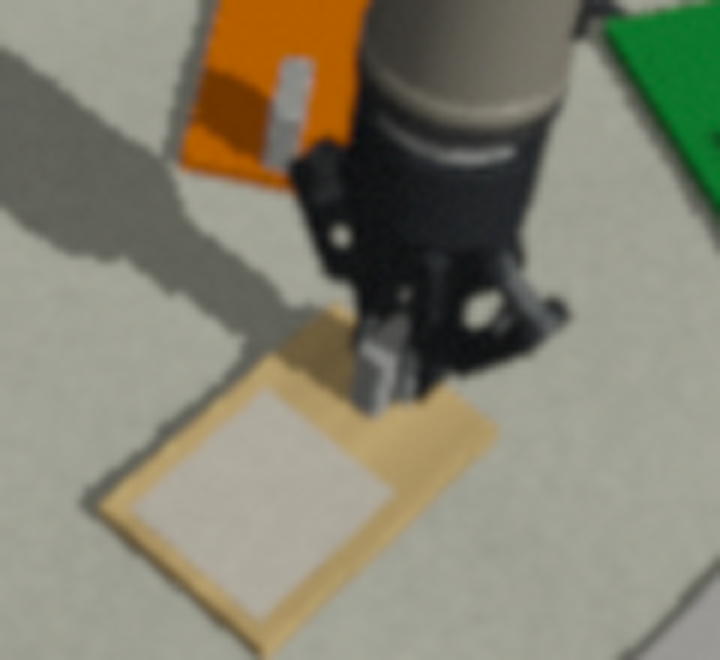

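Gripped at 13.4 mm on the fin, with the board still in place. Now lift.

```bash
python3 -m pendant '0 0 -1 0;0 0 -2 0;0 0 -2 0;0 0 -2 0;0 0 -1 0;0 0 0 0';  python3 - <<'E'
from h import *
from bench import r
to(.461,.346,.07,-100.3)
s=r.grab_frame("scene")
cv2.imwrite("pics/l1.png",cv2.resize(s["color"][180:340,350:510,::-1],None,fx=3.7,fy=3.7,interpolation=cv2.INTER_CUBIC))
E
```

```text
clock: 5.52
tcp_pos: [0.4534, 0.3413, 0.0998]
orientation: [-2.258, 2.134, -0.005]
contact_force: [0.1, 0.9, -2.3]
grip_width: 0.0131
need cm [-0.36 -0.7   3.01] tool-x yaw -86.76 turn 13.54 tcp [0.4534 0.3413 0.0998] tz [ 0.026  0.023 -0.999] F [ 0.1  0.9 -2.3] w 0.0131 t 5.52
```

View pics/l1.png

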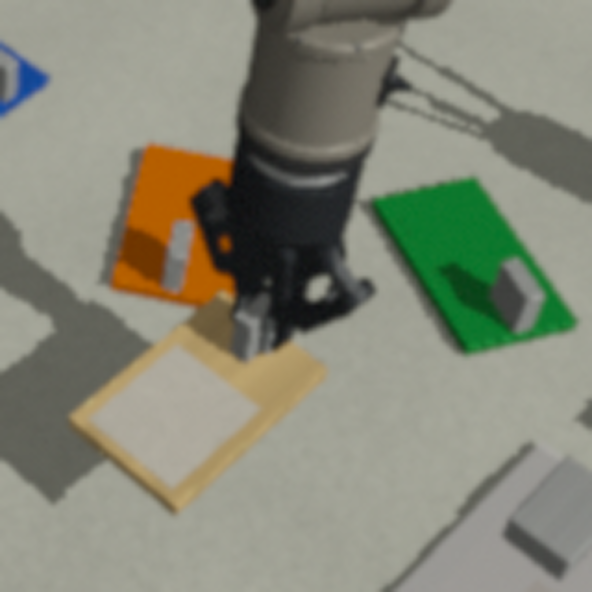

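```bash
python3 -m pendant '2.5 0.2 0 3;3 0.2 0 3;3.5 0.2 0 3;3.5 0 0 3;3.5 0 0 2;3.5 0 0 0;2 0 0 0;0 0 0 0';  python3 - <<'E'
from h import *
from bench import r
to(.456,.094,.09,-100.4); print(r.get_obs()["joints"].round(2))
E
```

```text
clock: 6.23
tcp_pos: [0.4201, 0.1203, 0.0847]
orientation: [-1.977, 2.409, 0.014]
contact_force: [0.1, 0.3, -3.6]
grip_width: 0.013
need cm [ 1.86 -4.04 -0.54] tool-x yaw -101.23 turn -0.83 tcp [0.4201 0.1203 0.0847] tz [ 0.014  0.023 -1.   ] F [ 0.1  0.3 -3.6] w 0.0130 t 6.23
[-0.04  0.33 -0.43  2.22  0.22  0.6  -2.39]
```

```bash
python3 -m pendant '1 -1.8 -0.5 -0.4;0.8 -1.5 -0.5 0;0.4 -0.8 -0.3 0;0 0 0 0';  python3 - <<'E'
from h import *
from bench import r
to(.456,.094,.06,-100.4)
for n,(x0,y0,w,h) in dict(top=(250,70,140,150),scene=(180,170,220,160)).items():
    s=r.grab_frame(n)
    cv2.imwrite(f"pics/pi_{n}.png",cv2.resize(s["color"][y0:y0+h,x0:x0+w,::-1],None,fx=3.6 if n=="scene" else 4,fy=3.6 if n=="scene" else 4,interpolation=cv2.INTER_CUBIC))
E
```

```text
clock: 6.57
tcp_pos: [0.4534, 0.0873, 0.0942]
orientation: [-1.988, 2.409, 0.019]
contact_force: [0.1, -0.5, -3.3]
grip_width: 0.013
need cm [-0.63 -0.12  3.43] tool-x yaw -100.92 turn -0.52 tcp [0.4534 0.0873 0.0942] tz [ 0.006  0.021 -1.   ] F [ 0.1 -0.5 -3.3] w 0.0130 t 6.57
```

View pics/pi_top.png

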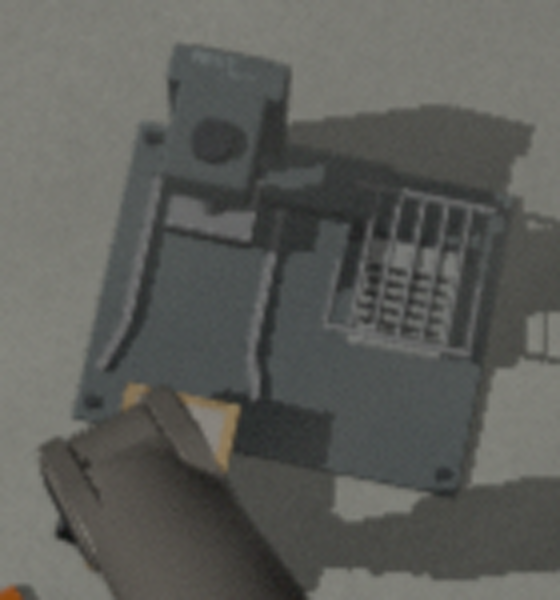

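View pics/pi_scene.png

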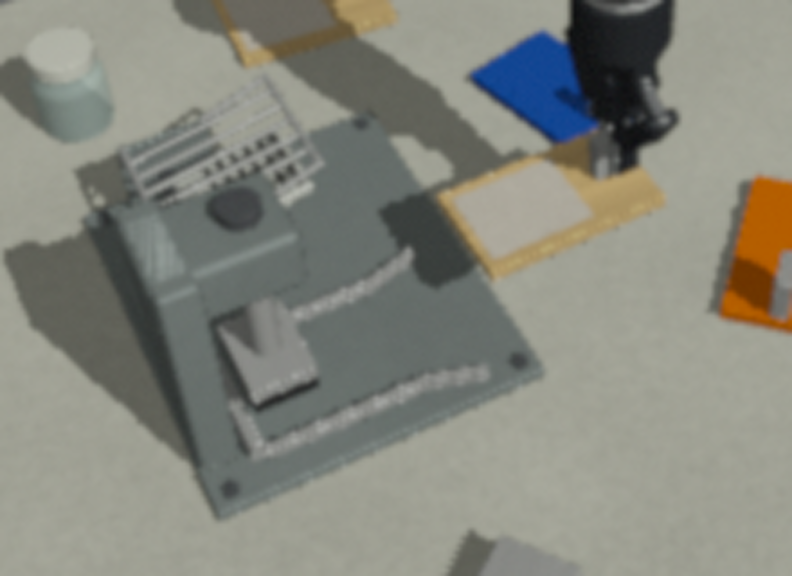

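Top crop: board front corners at (127,386) and (240,405), in front of the mouth, whose guides end at (103,368) and (255,398). Scene crop: front corners at (442,195) and (492,270). I'll triangulate these.

```bash
python3 - <<'E'
from h import *
import pickle
C=pickle.load(open("cal.pkl","rb"));t,s=C["top"],C["scene"]
Pm=lambda f:np.array([[f["fx"],0,f["cx"]],[0,f["fy"],f["cy"]],[0,0,1]])@np.c_[f["R"],f["t"]]
a=unc([[127,386],[240,405]],250,70,4);b=unc([[492,270],[442,195]],180,170,3.6)
X=cv2.triangulatePoints(Pm(t),Pm(s),a.T,b.T);X=(X[:3]/X[3]).T;print("front corners",X.round(4),"width",np.linalg.norm(X[0]-X[1]))
def atz(f,px,z):
    R=np.array(f["R"]);d=R.T@np.array([(px[0]-f["cx"])/f["fx"],(px[1]-f["cy"])/f["fy"],1]);c=-R.T@f["t"];return c+d*(z-c[2])/d[2]
for z in(.080,.089):
  for f,q in((t,a),(s,b)): print(z,[atz(f,p,z).round(4)[:2].tolist() for p in q])
G=unc([[160,178],[133,290],[275,252],[263,325],[103,368],[255,398]],250,70,4)
q=np.array([.6741,-.0283,-.1816])
for p in G:
    w=atz(t,p,.022);d=w[:2]-q[:2];c_,s_=np.cos(q[2]),np.sin(q[2]);print("guide press(top fit)",(c_*d[0]+s_*d[1]).round(4),(-s_*d[0]+c_*d[1]).round(4))
q=np.array([.681,-.0228,-.1775])
for p in unc([[258,452],[420,377],[487,372],[408,255],[300,315]],180,170,3.6):
    w=atz(s,p,.022);d=w[:2]-q[:2];c_,s_=np.cos(q[2]),np.sin(q[2]);print("guide press(scene fit)",(c_*d[0]+s_*d[1]).round(4),(-s_*d[0]+c_*d[1]).round(4))
E
```

```text
front corners [[0.5883 0.1061 0.0834]
 [0.5736 0.0191 0.0826]] width 0.08825221641379655
0.08 [[0.5881, 0.1072], [0.575, 0.0183]]
0.08 [[0.5878, 0.1022], [0.5712, 0.0184]]
0.089 [[0.586, 0.1067], [0.573, 0.0183]]
0.089 [[0.5923, 0.1084], [0.5759, 0.0254]]
guide press(top fit) 0.0812 0.1344
guide press(top fit) -0.0168 0.1359
guide press(top fit) 0.0386 0.0285
guide press(top fit) -0.0239 0.0257
guide press(top fit) -0.0859 0.1458
guide press(top fit) -0.085 0.0197
guide press(scene fit) 0.0874 0.1301
guide press(scene fit) -0.0412 0.1273
guide press(scene fit) -0.0864 0.1473
guide press(scene fit) -0.0846 0.0161
guide press(scene fit) 0.0135 0.0303
```

```bash
python3 -m pendant '-0.6 0 1 -0.4;-0.2 0 2 0;0 0 1.5 0;0 0 0.8 0;0 0 0 0';  python3 - <<'E'
from h import *
to(.456,.0945,.041,-100.4)
E
```

```text
clock: 7.08
tcp_pos: [0.4505, 0.1048, 0.0365]
orientation: [-2.011, 2.39, 0.025]
contact_force: [-1.2, -0.1, -1.4]
grip_width: 0.0126
need cm [ 0.91 -0.72 -0.48] tool-x yaw -99.86 turn 0.54 tcp [0.4505 0.1048 0.0365] tz [ 0.003  0.024 -1.   ] F [-1.2 -0.1 -1.4] w 0.0126 t 7.08
```

```bash
python3 -m pendant '0.5 -0.2 -0.4 0.4;0.3 -0.1 0 0;0 0 0 0';  python3 - <<'E'
from h import *
from bench import r
to(.456,.0945,.041,-100.4)
for n,(x0,y0,w,h) in dict(top=(250,70,140,150),scene=(180,170,220,160)).items():
    s=r.grab_frame(n)
    cv2.imwrite(f"pics/pj_{n}.png",cv2.resize(s["color"][y0:y0+h,x0:x0+w,::-1],None,fx=3.6 if n=="scene" else 4,fy=3.6 if n=="scene" else 4,interpolation=cv2.INTER_CUBIC))
E
```

```text
clock: 7.33
tcp_pos: [0.4508, 0.0977, 0.0402]
orientation: [-2.008, 2.395, 0.028]
contact_force: [0.2, 0.5, -2.3]
grip_width: 0.0131
need cm [ 0.22 -0.57 -0.09] tool-x yaw -100.06 turn 0.34 tcp [0.4508 0.0977 0.0402] tz [ 0.001  0.024 -1.   ] F [ 0.2  0.5 -2.3] w 0.0131 t 7.33
```

View pics/pj_top.png

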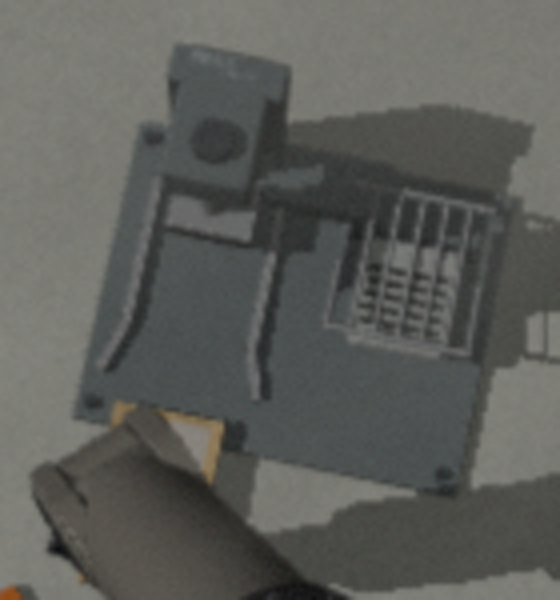

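View pics/pj_scene.png

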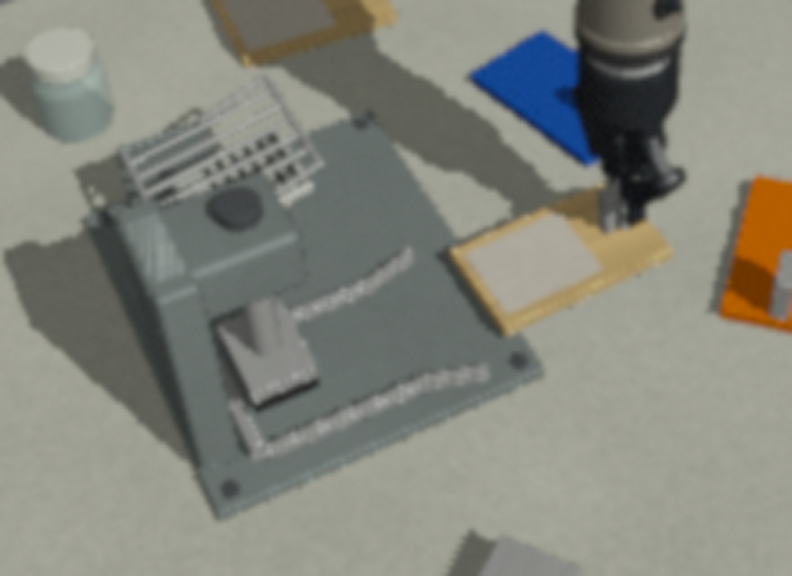

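Board front corners: top (115,402) and (223,421), scene (450,252) and (510,333). It's clear of the mouth and roughly centred. I'll check the offset numerically.

```bash
cat >> h.py <<'E'
def atz(f,px,z):
    R=np.array(f["R"]);d=R.T@np.array([(px[0]-f["cx"])/f["fx"],(px[1]-f["cy"])/f["fy"],1]);c=-R.T@f["t"];return c+d*(z-c[2])/d[2]
def inpress(w,q=(.6741,-.0283,-.1816)):
    c,s=np.cos(q[2]),np.sin(q[2]);d=np.array(w)[:2]-q[:2];return np.array([c*d[0]+s*d[1],-s*d[0]+c*d[1]])
E
python3 - <<'E'
from h import *
import pickle
C=pickle.load(open("cal.pkl","rb"));t,s=C["top"],C["scene"]
Pm=lambda f:np.array([[f["fx"],0,f["cx"]],[0,f["fy"],f["cy"]],[0,0,1]])@np.c_[f["R"],f["t"]]
a=unc([[115,402],[223,421]],250,70,4);b=unc([[510,330],[450,252]],180,170,3.6)
X=cv2.triangulatePoints(Pm(t),Pm(s),a.T,b.T);X=(X[:3]/X[3]).T;print("front corners",X.round(4))
print("top:",[inpress(atz(t,p,.032)).round(4) for p in a],"scene:",[inpress(atz(s,p,.032),(.681,-.0228,-.1775)).round(4) for p in b])
from bench import r
print(inpress(r.get_obs()["tcp_pos"]))
E
```

```text
front corners [[0.5868 0.1199 0.0261]
 [0.5742 0.0311 0.0266]]
top: [array([-0.1136,  0.1292]), array([-0.1111,  0.0407])] scene: [array([-0.1162,  0.1282]), array([-0.1116,  0.0375])]
[-0.24209692  0.08397525]
```

```bash
python3 -m pendant '0.3 -0.5 -0.1 0.5;0.2 -0.8 0 0.3;0 0 0 0';  python3 - <<'E'
from h import *
from bench import r
to(.456,.0945,.040,-100.4);print(inpress(r.get_obs()["tcp_pos"]))
E
```

```text
clock: 7.68
tcp_pos: [0.4652, 0.0899, 0.0428]
orientation: [-1.986, 2.408, 0.025]
contact_force: [-0.3, 0.1, -2.7]
grip_width: 0.0126
need cm [-0.27  0.99  0.28] tool-x yaw -100.97 turn -0.57 tcp [0.4652 0.0899 0.0428] tz [ 0.005  0.025 -1.   ] F [-0.3  0.1 -2.7] w 0.0126 t 7.68
[-0.22682913  0.07850426]
```

```bash
python3 -m pendant '-0.1 -1.5 0.2 -0.3;0 -2 0.1 0;0 -2 0 0;0 -2 0 0;0 -0.5 0 0';  python3 - <<'E'
from h import *
from bench import r
to(.456,.0945,.040,-100.4);print(inpress(r.get_obs()["tcp_pos"]))
E
```

```text
clock: 8.1
tcp_pos: [0.5446, 0.0775, 0.0398]
orientation: [-1.997, 2.4, 0.031]
contact_force: [0.7, -0.4, -2.1]
grip_width: 0.0129
need cm [-0.06  9.02  0.01] tool-x yaw -100.48 turn -0.08 tcp [0.5446 0.0775 0.0398] tz [ 0.002  0.027 -1.   ] F [ 0.7 -0.4 -2.1] w 0.0129 t 8.10
[-0.14647452  0.08066804]
```

```bash
python3 -m pendant '0 -2 0 0;0 -2 0 0;0 -2 0 0;0 -1 0 0;0 0 0 0';  python3 - <<'E'
from h import *
from bench import r
to(.643,.060,.030,-100.4);print(inpress(r.get_obs()["tcp_pos"]))
for n,(x0,y0,w,h) in dict(top=(250,70,140,150),scene=(180,170,160,140)).items():
    s=r.grab_frame(n)
    cv2.imwrite(f"pics/pk_{n}.png",cv2.resize(s["color"][y0:y0+h,x0:x0+w,::-1],None,fx=4,fy=4,interpolation=cv2.INTER_CUBIC))
E
```

```text
clock: 8.52
tcp_pos: [0.614, 0.0646, 0.0384]
orientation: [-1.997, 2.403, 0.036]
contact_force: [0.3, 0.1, -2.3]
grip_width: 0.013
need cm [-0.05 -2.94  0.82] tool-x yaw -100.55 turn -0.15 tcp [0.614  0.0646 0.0384] tz [-0.002  0.028 -1.   ] F [ 0.3  0.1 -2.3] w 0.0130 t 8.52
[-0.07585433  0.08056855]
```

View pics/pk_scene.png

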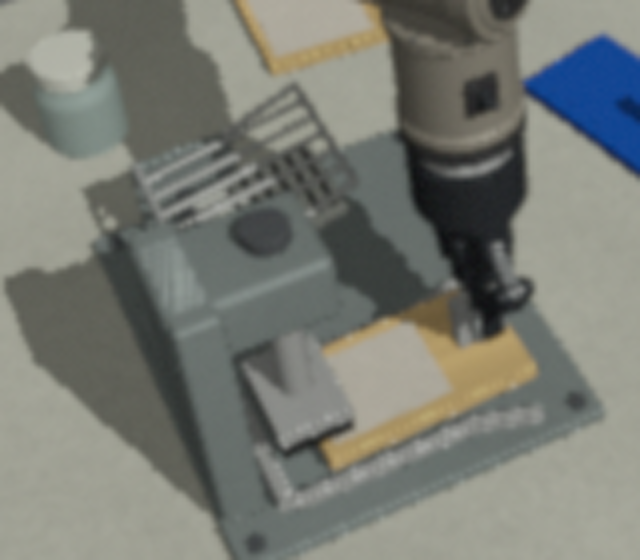

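The board is between the guides and under the pad; its front corner is at about (330,462). I'll continue slowly to the stop.

```bash
python3 -m pendant '0 -0.7 0 0;0 -0.9 0.1 0;0 -0.7 0.1 0;0 -0.4 0 0';  python3 - <<'E'
from h import *
from bench import r
to(.643,.060,.030,-100.4);print(inpress(r.get_obs()["tcp_pos"]))
E
```

```text
clock: 8.95
tcp_pos: [0.6355, 0.0607, 0.0357]
orientation: [-2.006, 2.404, 0.041]
contact_force: [-1.8, 0.3, -0.2]
grip_width: 0.0128
need cm [-0.05 -0.76  0.56] tool-x yaw -100.34 turn 0.06 tcp [0.6355 0.0607 0.0357] tz [-0.009  0.027 -1.   ] F [-1.8  0.3 -0.2] w 0.0128 t 8.95
[-0.05405617  0.08059054]
```

```bash
python3 -m pendant '0 -0.2 0.2 0;0 -0.2 0.2 0;0 -0.2 0.2 0';  python3 - <<'E'
from h import *
from bench import r
to(.643,.060,.030,-100.4);print(inpress(r.get_obs()["tcp_pos"]))
E
```

```text
clock: 9.2
tcp_pos: [0.6426, 0.0602, 0.0312]
orientation: [-2.005, 2.404, 0.04]
contact_force: [-16.1, 3.2, 13.2]
grip_width: 0.0131
need cm [ 0.02 -0.04  0.12] tool-x yaw -100.34 turn 0.06 tcp [0.6426 0.0602 0.0312] tz [-0.008  0.027 -1.   ] F [-16.1   3.2  13.2] w 0.0131 t 9.20
[-0.04696625  0.08137253]
```

```bash
python3 -m pendant '0 -0.3 0.2 0;0 -0.3 0.2 0;0 -0.3 0.2 0';  python3 - <<'E'
from h import *
from bench import r
to(.643,.060,.030,-100.4);print(inpress(r.get_obs()["tcp_pos"]))
E
```

```text
clock: 9.45
tcp_pos: [0.6421, 0.061, 0.0286]
orientation: [2.012, -2.404, -0.055]
contact_force: [-18.9, 1.3, 27.0]
grip_width: 0.0126
need cm [ 0.08 -0.1  -0.14] tool-x yaw -100.16 turn 0.24 tcp [0.6421 0.061  0.0286] tz [-0.027  0.023 -0.999] F [-18.9   1.3  27. ] w 0.0126 t 9.45
[-0.04760399  0.08201116]
```

The board is against the stop and flat on the bed: TCP z is exactly 12 mm above its grasp height, with 19 N back and 27 N up. Release.

```bash
python3 -m pendant '0 0 0 0;0 0 0 0;0 0 0 0;0 0 0 0;0 0 0 0;0 0 0 0' 0;  python3 - <<'E'
from h import *
from bench import r
to(.643,.060,.030,-100.4);print(inpress(r.get_obs()["tcp_pos"]))
for n,(x0,y0,w,h) in dict(scene=(180,170,160,140)).items():
    s=r.grab_frame(n)
    cv2.imwrite(f"pics/pl_{n}.png",cv2.resize(s["color"][y0:y0+h,x0:x0+w,::-1],None,fx=4,fy=4,interpolation=cv2.INTER_CUBIC))
E
```

```text
clock: 9.95
tcp_pos: [0.6441, 0.0595, 0.0299]
orientation: [2.012, -2.406, -0.049]
contact_force: [-0.3, 0.6, 0.3]
grip_width: 0.0833
need cm [-0.03  0.12 -0.01] tool-x yaw -100.20 turn 0.20 tcp [0.6441 0.0595 0.0299] tz [-0.023  0.021 -1.   ] F [-0.3  0.6  0.3] w 0.0833 t 9.95
[-0.04533607  0.08096398]
```

View pics/pl_scene.png

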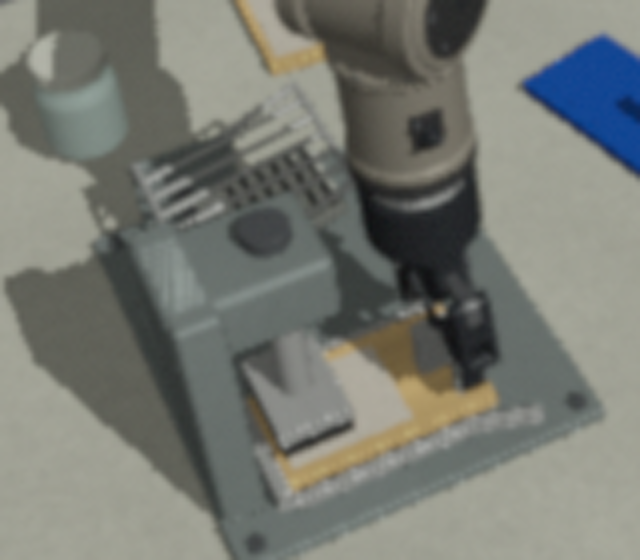

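Fingers are clear and the board sits against the stop. I'll lift out and back off.

```bash
python3 -m pendant '0 0 -1.5 0;0 0 -2.5 0;0 0.2 -3 0;0 1 -3 0;0 2 -3 0;0 3 -2 0;0 3 -2 0;0 2 0 0' 0;  python3 - <<'E'
from h import *
from bench import r
to(.643,.060,.030,-100.4);print(inpress(r.get_obs()["tcp_pos"]),r.get_obs()["joints"].round(2))
for n,(x0,y0,w,h) in dict(scene=(180,170,160,140),top=(260,75,130,125)).items():
    s=r.grab_frame(n)
    cv2.imwrite(f"pics/pm_{n}.png",cv2.resize(s["color"][y0:y0+h,x0:x0+w,::-1],None,fx=4,fy=4,interpolation=cv2.INTER_CUBIC))
E
```

```text
clock: 10.67
tcp_pos: [0.5382, 0.0751, 0.2148]
orientation: [2.009, -2.411, -0.049]
contact_force: [0.9, 0.3, -0.4]
grip_width: 0.0857
need cm [ -0.08 -11.04  18.21] tool-x yaw -100.41 turn -0.01 tcp [0.5382 0.0751 0.2148] tz [-0.022  0.022 -1.   ] F [ 0.9  0.3 -0.4] w 0.0857 t 10.67
[-0.15229169  0.07715203] [ 0.13  0.32 -0.45  1.85  0.13  1.01 -2.12]
```

View pics/pm_scene.png

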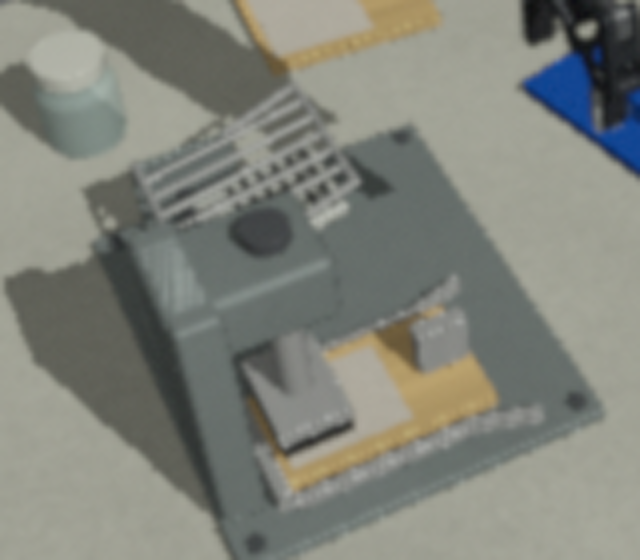

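View pics/pm_top.png

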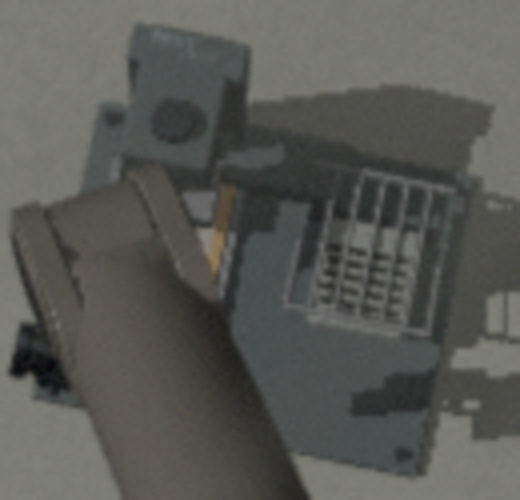

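The board is home: the handle stands at about (440,340) in the scene crop, and its front meets the stop. Next I'll shut the gripper and move in front of the pedal side, then look for a way to lean the tool. The rows only turn about tool z, so reaching past the reach limit upward should make it tilt.

```bash
python3 -m pendant '3.5 0.5 -2 0;3.5 0.5 -2 0;3.5 0.5 -2 0;3.5 0.5 -2 0;2.5 0 -3 0;0 0 -4 0;0 0 -4 0;0 0 -4 0' 255 20;  python3 - <<'E'
from h import *
from bench import r
to(.5,-.09,.4,-100.4);print(inpress(r.get_obs()["tcp_pos"]),r.get_obs()["joints"].round(2))
E
```

```text
clock: 11.43
tcp_pos: [0.4869, -0.0981, 0.4439]
orientation: [2.004, -2.397, -0.069]
contact_force: [1.2, 0.4, 0.4]
grip_width: 0.0
need cm [-0.96 -1.34  4.35] tool-x yaw -100.22 turn 0.18 tcp [ 0.4869 -0.0981  0.4439] tz [-0.041  0.023 -0.999] F [1.2 0.4 0.4] w 0.0000 t 11.43
[-0.17146903 -0.10248933] [ 0.41  0.09 -0.36  1.6   0.01  1.5  -1.69]
```

```bash
python3 -m pendant '0 0 -4 0;0 0 -4 0;0 0 -4 0;0 0 -4 0';  python3 - <<'E'
from h import *
from bench import r
to(.5,-.09,.4,-100.4);print(r.get_obs()["joints"].round(3))
E
python3 -m pendant '0 0 -4 0;0 0 -4 0;0 0 -4 0;0 0 -4 0';  python3 - <<'E'
from h import *
from bench import r
to(.5,-.09,.4,-100.4);print(r.get_obs()["joints"].round(3))
E
```

```text
clock: 11.77
tcp_pos: [0.4915, -0.1045, 0.611]
orientation: [2.0, -2.402, -0.066]
contact_force: [1.2, 0.1, 0.5]
grip_width: 0.0002
need cm [-1.27 -1.46 21.07] tool-x yaw -100.45 turn -0.05 tcp [ 0.4915 -0.1045  0.611 ] tz [-0.039  0.022 -0.999] F [1.2 0.1 0.5] w 0.0002 t 11.77
[ 0.392  0.119 -0.344  1.215  0.02   1.854 -1.699]
clock: 12.1
tcp_pos: [0.4968, -0.109, 0.6403]
orientation: [2.0, -2.41, -0.047]
contact_force: [0.4, -0.5, -0.4]
grip_width: -0.0001
need cm [-1.64 -0.67 24.04] tool-x yaw -100.65 turn -0.25 tcp [ 0.4968 -0.109   0.6403] tz [-0.027  0.017 -0.999] F [ 0.4 -0.5 -0.4] w -0.0001 t 12.10
[-0.171  0.11   0.324  1.165 -0.05   1.901 -1.62 ]
```

```bash
python3 -m pendant '0 0 -4 0;0 0 -4 0;0 0 -4 0;0 0 -4 0';  python3 - <<'E'
from h import *
from bench import r
to(.5,-.09,.4,-100.4);print(r.get_obs()["joints"].round(3))
E
python3 -m pendant '0 0 -4 0;0 0 -4 0;0 0 -4 0;0 0 -4 0';  python3 - <<'E'
from h import *
from bench import r
to(.5,-.09,.4,-100.4);print(r.get_obs()["joints"].round(3))
E
```

```text
clock: 12.43
tcp_pos: [0.4941, -0.1083, 0.6889]
orientation: [-1.977, 2.384, -0.064]
contact_force: [0.4, 1.0, 1.1]
grip_width: -0.0
need cm [-1.69  1.49 28.86] tool-x yaw -100.66 turn -0.26 tcp [ 0.4941 -0.1083  0.6889] tz [ 0.06  -0.004 -0.998] F [0.4 1.  1.1] w -0.0000 t 12.43
[-0.685  0.084  0.904  1.112 -0.08   1.916 -1.571]
clock: 12.77
tcp_pos: [0.488, -0.1027, 0.7398]
orientation: [-1.939, 2.315, -0.188]
contact_force: [1.0, 1.3, 1.0]
grip_width: 0.0
need cm [-1.16  4.8  33.66] tool-x yaw -100.08 turn 0.32 tcp [ 0.488  -0.1027  0.7398] tz [ 0.168 -0.021 -0.986] F [1.  1.3 1. ] w 0.0000 t 12.77
[-0.946  0.016  1.084  1.048 -0.017  1.916 -1.618]
```

It works: the tool now leans forward 10°. Continue.

```bash
python3 -m pendant '0 -0.7 -4 0;0 -0.8 -4 0;0 -1 -4 0;0 -1 -4 0';  python3 - <<'E'
from h import *
from bench import r
to(.5,-.09,.4,-100.4);print(r.get_obs()["joints"].round(3))
E
python3 -m pendant '0 -1.4 -3.8 0;0 -1.5 -3.7 0;0 -1.6 -3.7 0;0 -1.6 -3.7 0';  python3 - <<'E'
from h import *
from bench import r
to(.5,-.09,.4,-100.4);print(r.get_obs()["joints"].round(3))
E
```

```text
clock: 13.1
tcp_pos: [0.4959, -0.0972, 0.8035]
orientation: [-1.892, 2.216, -0.325]
contact_force: [-1.5, -0.6, -0.0]
grip_width: 0.0001
need cm [-0.14 11.84 38.59] tool-x yaw -98.89 turn 1.51 tcp [ 0.4959 -0.0972  0.8035] tz [ 0.299 -0.031 -0.954] F [-1.5 -0.6 -0. ] w 0.0001 t 13.10
[-0.735  0.018  0.851  0.908 -0.017  1.916 -1.623]
clock: 13.43
tcp_pos: [0.5021, -0.1006, 0.8702]
orientation: [-1.82, 2.13, -0.466]
contact_force: [0.3, -0.0, 0.3]
grip_width: 0.0001
need cm [-0.2  20.58 42.29] tool-x yaw -98.76 turn 1.64 tcp [ 0.5021 -0.1006  0.8702] tz [ 0.428 -0.05  -0.902] F [ 0.3 -0.   0.3] w 0.0001 t 13.43
[-0.872  0.049  1.08   0.756 -0.083  1.916 -1.576]
```

```bash
python3 -m pendant '0 -1.8 -3.5 0;0 -1.9 -3.5 0;0 -2.0 -3.4 0;0 -2.1 -3.4 0';  python3 - <<'E'
from h import *
from bench import r
to(.5,-.09,.4,-100.4);print(r.get_obs()["joints"].round(3))
E
python3 -m pendant '0 -2.3 -3.2 0;0 -2.4 -3.2 0;0 -2.5 -3.1 0;0 -2.5 -3 0';  python3 - <<'E'
from h import *
from bench import r
to(.5,-.09,.4,-100.4);print(r.get_obs()["joints"].round(3))
E
```

```text
clock: 13.77
tcp_pos: [0.5007, -0.1006, 0.9339]
orientation: [-1.748, 2.043, -0.598]
contact_force: [0.0, 0.9, -0.5]
grip_width: 0.0001
need cm [-0.24 29.53 44.49] tool-x yaw -98.66 turn 1.74 tcp [ 0.5007 -0.1006  0.9339] tz [ 0.545 -0.07  -0.835] F [ 0.   0.9 -0.5] w 0.0001 t 13.77
[-0.667  0.075  0.918  0.596 -0.123  1.916 -1.572]
clock: 14.1
tcp_pos: [0.4959, -0.1003, 0.9937]
orientation: [-1.673, 1.956, -0.72]
contact_force: [0.7, -0.3, -0.3]
grip_width: 0.0
need cm [-0.39 38.76 44.98] tool-x yaw -98.66 turn 1.74 tcp [ 0.4959 -0.1003  0.9937] tz [ 0.65  -0.09  -0.755] F [ 0.7 -0.3 -0.3] w 0.0000 t 14.10
[-0.48   0.109  0.801  0.429 -0.188  1.916 -1.568]
```

```bash
python3 -m pendant '0 -2.7 -2.9 0;0 -2.8 -2.8 0;0 -1 -1 0;0 0 0 0';  python3 - <<'E'
from h import *
from bench import r
o=r.get_obs();M=Ro.from_rotvec(o["orientation"]).as_matrix();print(M.round(3),np.degrees(np.arccos(-M[2,2])))
to(.5,-.09,.4,-100.4);print(r.get_obs()["joints"].round(3))
E
```

```text
clock: 14.43
tcp_pos: [0.4893, -0.1002, 1.0289]
orientation: [-1.625, 1.902, -0.795]
contact_force: [0.7, -0.3, -0.0]
grip_width: 0.0
[[-0.153 -0.689  0.709]
 [-0.988  0.112 -0.104]
 [-0.008 -0.716 -0.698]] 45.738471740819655
need cm [-0.68 44.42 44.55] tool-x yaw -98.79 turn 1.61 tcp [ 0.4893 -0.1002  1.0289] tz [ 0.709 -0.104 -0.698] F [ 0.7 -0.3 -0. ] w 0.0000 t 14.43
[-0.389  0.13   0.778  0.325 -0.249  1.916 -1.566]
```

Lean is 45.7°. The rail clearance works out better nearer 50°, so I'll go a little further.

```bash
python3 -m pendant '0 -2.8 -2.7 0;0 -2.8 -2.7 0;0 -2 -2 0;0 0 0 0';  python3 - <<'E'
from h import *
from bench import r
o=r.get_obs();M=Ro.from_rotvec(o["orientation"]).as_matrix();print(M.round(3),np.degrees(np.arccos(-M[2,2])))
to(.45,-.07,.6,-100.4);print(r.get_obs()["joints"].round(3))
for n,(x0,y0,w,h) in dict(scene=(180,170,160,140),top=(260,75,130,125)).items():
    s=r.grab_frame(n)
    cv2.imwrite(f"pics/pn_{n}.png",cv2.resize(s["color"][y0:y0+h,x0:x0+w,::-1],None,fx=4,fy=4,interpolation=cv2.INTER_CUBIC))
cv2.imwrite("pics/pn_full.png",r.grab_frame("scene")["color"][:,:,::-1])
E
```

```text
clock: 14.77
tcp_pos: [0.4781, -0.098, 1.0593]
orientation: [-1.58, 1.852, -0.857]
contact_force: [0.0, -0.4, 0.8]
grip_width: 0.0001
[[-0.155 -0.635  0.757]
 [-0.988  0.104 -0.114]
 [-0.006 -0.765 -0.643]] 49.95128218103702
need cm [-2.05 37.24 27.11] tool-x yaw -98.90 turn 1.50 tcp [ 0.4781 -0.098   1.0593] tz [ 0.757 -0.114 -0.643] F [ 0.  -0.4  0.8] w 0.0001 t 14.77
[-0.361  0.148  0.885  0.241 -0.379  1.916 -1.56 ]
```

View pics/pn_top.png

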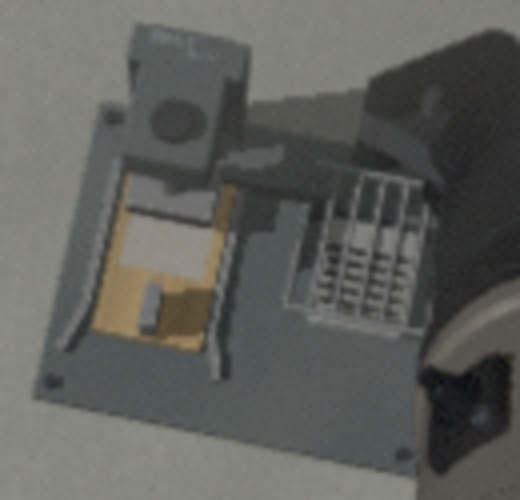

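View pics/pn_full.png

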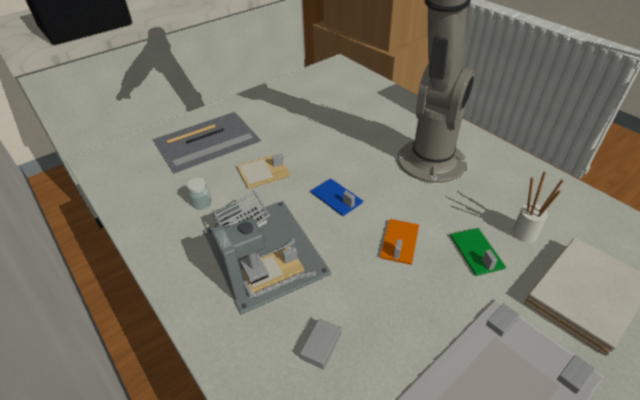

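The board rests between the guides. Its rear corners are at top crop (92,330) and (198,350), and the handle top is around (150,305). I'll check these in the press frame.

```bash
python3 - <<'E'
from h import *
import pickle
C=pickle.load(open("cal.pkl","rb"));t=C["top"]
for p in unc([[92,330],[198,350]],260,75,4): print("rear corner (want -.067, .125/.035)",inpress(atz(t,p,.024)).round(4))
for p in unc([[310,314],[418,335]],260,75,4): print("pedal front ends z.06",inpress(atz(t,p,.062)).round(4))
for p in unc([[287,304],[432,333]],260,75,4): print("rail ends z.107 (want -.037,-.029/-.141)",inpress(atz(t,p,.107)).round(4))
E
```

```text
rear corner (want -.067, .125/.035) [-0.0668  0.1257]
rear corner (want -.067, .125/.035) [-0.0655  0.0379]
pedal front ends z.06 [-0.0274 -0.0452]
pedal front ends z.06 [-0.0266 -0.1326]
rail ends z.107 (want -.037,-.029/-.141) [-0.0351 -0.0261]
rail ends z.107 (want -.037,-.029/-.141) [-0.0348 -0.1403]
```

The board reads home to about 1 mm. Before descending, I'll fit a kinematic model from the logged joint/pose samples to check that the leaning pose at the pedal is reachable.

```bash
cat > kin.py <<'E'
from h import *
import itertools
S=[([1.23094,.47775,.02233,1.55649,-.01147,1.1093,-.08306],[.15488,-.65636,.23034],[-2.46267,1.94898,.00239]),
([.41,.09,-.36,1.6,.01,1.5,-1.69],[.4869,-.0981,.4439],[2.004,-2.397,-.069]),
([.13,.32,-.45,1.85,.13,1.01,-2.12],[.5382,.0751,.2148],[2.009,-2.411,-.049]),
([.392,.119,-.344,1.215,.02,1.854,-1.699],[.4915,-.1045,.611],[2.0,-2.402,-.066]),
([-.171,.11,.324,1.165,-.05,1.901,-1.62],[.4968,-.109,.6403],[2.,-2.41,-.047]),
([-.685,.084,.904,1.112,-.08,1.916,-1.571],[.4941,-.1083,.6889],[-1.977,2.384,-.064]),
([-.735,.018,.851,.908,-.017,1.916,-1.623],[.4959,-.0972,.8035],[-1.892,2.216,-.325]),
([-.667,.075,.918,.596,-.123,1.916,-1.572],[.5007,-.1006,.9339],[-1.748,2.043,-.598]),
([-.389,.13,.778,.325,-.249,1.916,-1.566],[.4893,-.1002,1.0289],[-1.625,1.902,-.795]),
([-.361,.148,.885,.241,-.379,1.916,-1.56],[.4781,-.098,1.0593],[-1.58,1.852,-.857]),
([-.04,.33,-.43,2.22,.22,.6,-2.39],[.4201,.1203,.0847],[-1.977,2.409,.014])]
def fk(q,p,sg):
    h,a,b,L,e1,e2,e3,o7,d=p
    R=Ro.from_euler("z",sg[0]*q[0]);x=np.array([0,0,h])
    R=R*Ro.from_euler("y",q[1]);
    R=R*Ro.from_euler("z",sg[1]*q[2]);x=x+R.apply([e1,0,a])
    R=R*Ro.from_euler("y",q[3]+d);
    R=R*Ro.from_euler("z",sg[2]*q[4]);x=x+R.apply([e2,0,b])
    R=R*Ro.from_euler("y",q[5]-d);
    R=R*Ro.from_euler("z",sg[3]*q[6]+o7);x=x+R.apply([e3,0,L]) if False else x+(R*Ro.from_euler("z",-sg[3]*q[6]-o7)).apply([e3,0,L])
    return x,R
def res(p,sg):
    o=[]
    for q,x,v in S:
        X,R=fk(q,p,sg);o+=list(X-x)+list(.3*(R.inv()*Ro.from_rotvec(v)).as_rotvec())
    return np.array(o)
E
cat > k1.py <<'E'
from kin import *
import pickle
best=[]
for sg in itertools.product([1,-1],repeat=4):
  for o7 in(0,1.57,3.14,-1.57):
    s=least_squares(res,[.3,.45,.45,.25,0,0,0,o7,0],args=(sg,),loss="soft_l1",f_scale=.01);best.append((s.cost,sg,s.x))
best.sort(key=lambda z:z[0])
for b in best[:3]:print(b[0],b[1],b[2].round(4),abs(res(b[2],b[1])).max())
pickle.dump(best[0][1:],open("kin.pkl","wb"))
E
python3 k1.py
```

```text
0.005872253946853332 (-1, -1, -1, -1) [0.2589 0.5714 0.4797 0.3131 0.0106 0.0032 0.016  3.1415 0.0239] 0.06315021550356528
0.005872253946885025 (-1, -1, -1, -1) [0.2589 0.5714 0.4797 0.3131 0.0106 0.0032 0.016  3.1415 0.0239] 0.0631502249702506
0.005872253946935787 (-1, -1, -1, -1) [ 0.2589  0.5714  0.4797  0.3131  0.0106  0.0032  0.016  -3.1417  0.0239] 0.06315020081267343
```

```bash
python3 - <<'E'
from kin import *
import pickle
sg,p=pickle.load(open("kin.pkl","rb"))
print((res(p,sg).reshape(-1,6)*1000).round(0))
E
```

```text
[[ 61.  14.  -9.   0.  -0.  -0.]
 [ 16.  63.   2.   0.   0.   3.]
 [ -2.  59.   2.  -3.   2.   1.]
 [ 22.  58.   3.  -0.   0.  -0.]
 [  9.  61.   1.   0.  -0.  -0.]
 [ -5.  54.   1.  -0.   0.  -1.]
 [-11.  53.   2.  -0.  -0.  -0.]
 [ -4.  53.  -1.   0.   0.  -1.]
 [  8.  53.  -4.  -0.   1.  -2.]
 [ 12.  50.  -4.  -1.   1.  -2.]
 [-16.  55.   3.  -2.   2.   2.]]
```

```bash
python3 - <<'E'
s=open("kin.py").read()
s=s.replace("h,a,b,L,e1,e2,e3,o7,d=p","h,a,b,L,e1,e2,e3,o7,d,y0,y1,y2,y3,x0=p").replace("np.array([0,0,h])","R.apply([x0,y0,h])").replace("[e1,0,a]","[e1,y1,a]").replace("[e2,0,b]","[e2,y2,b]").replace("[e3,0,L]","[e3,y3,L]")
open("kin.py","w").write(s)
k=open("k1.py").read().replace("0,0,0,o7,0]","0,0,0,o7,0,0,0,0,0,0]").replace("itertools.product([1,-1],repeat=4)","[(-1,)*4]").replace("(0,1.57,3.14,-1.57)","(3.14,)")
k+='print((res(best[0][2],best[0][1]).reshape(-1,6)*1000).round(0))\n'
open("k1.py","w").write(k)
E
python3 k1.py
cat > ik.py <<'E'
from kin import *
import pickle,sys
sg,p=pickle.load(open("kin.pkl","rb"))
lo=np.array([-2.96,-.34,-1.41,.24,-1.37,.17,-2.96]);hi=np.array([2.96,2.1,1.46,2.44,4.51,1.92,2.96])
def ik(X,R,q0,n=12,seed=0):
    rng=np.random.default_rng(seed);b=None
    for i in range(n):
        s0=np.clip(q0,lo+.01,hi-.01) if i==0 else rng.uniform(lo,hi)
        f=lambda q:np.r_[(fk(q,p,sg)[0]-X)*3,(fk(q,p,sg)[1].inv()*R).as_rotvec(),.001*(q-q0)]
        s=least_squares(f,s0,bounds=(lo,hi),max_nfev=60)
        x,Rr=fk(s.x,p,sg);e=(np.linalg.norm(x-X)*1000,np.degrees((Rr.inv()*R).magnitude()))
        if b is None or s.cost<b[0]: b=(s.cost,s.x,e)
        if i==0: first=(s.x.round(2),np.round(e,1))
    return first,(b[1].round(2),np.round(b[2],1))
E
cat > k2.py <<'E'
from ik import *
from bench import r
o=r.get_obs();R=Ro.from_rotvec(o["orientation"]);q0=o["joints"]
for name,pp in dict(pedal=(-.02,-.085,.075),low=(-.02,-.085,.055),stage=(-.12,-.085,.1),high=(-.1,-.085,.3)).items():
    X=T([.6741,-.0283,-.1816],[pp])[0]
    for lean in(50,45,40):
        Rl=Ro.from_rotvec(R.as_matrix()[:,0]*np.radians(lean-50)*1)*R
        a,b=ik(X,Rl,q0,8);print(name,lean,np.degrees(np.arccos(-Rl.as_matrix()[2,2])).round(1),a,b)
E
python3 k2.py
```

```text
2.304507822586086e-05 (-1, -1, -1, -1) [ 2.9110e-01  5.3830e-01  4.7480e-01  3.2820e-01 -6.0000e-04 -1.0000e-04
  3.0000e-03  3.1428e+00  1.1000e-03 -3.0800e-02 -3.5100e-02  7.6800e-02
 -7.4100e-02  2.0000e-03] 0.0030107001513524495
[[-1.  1. -1.  0. -0. -0.]
 [-1.  3.  1.  0.  0.  2.]
 [ 1. -0.  1. -3.  1.  0.]
 [-0. -1. -0. -0.  0. -1.]
 [ 0. -0. -0.  0. -0. -0.]
 [-0.  0.  0. -0.  0. -0.]
 [ 0.  0. -0. -0. -0. -0.]
 [ 0.  0. -0.  0. -0. -1.]
 [-0. -0.  0. -0.  0. -1.]
 [-0.  1.  0. -0.  0. -0.]
 [ 1. -0. -0. -2.  1.  1.]]
pedal 50 49.8 (array([-0.34,  0.45,  0.5 ,  2.14, -1.37,  0.17, -0.35]), array([51.5, 17.9])) (array([-0.38,  0.64,  0.48,  2.39,  3.26,  0.69,  1.18]), array([0., 0.]))
pedal 45 44.8 (array([-0.34,  0.46,  0.49,  2.14, -1.37,  0.17, -0.36]), array([40. , 13.9])) (array([-0.39,  0.59,  0.49,  2.35,  3.36,  0.53,  1.11]), array([0., 0.]))
pedal 40 39.8 (array([-0.33,  0.48,  0.48,  2.14, -1.37,  0.17, -0.36]), array([28.5,  9.9])) (array([-0.22,  0.51,  0.29,  2.29,  3.26,  0.34,  1.27]), array([0., 0.]))
low 50 49.8 (array([-0.3 ,  0.48,  0.45,  2.12, -1.37,  0.1
[... 759 characters left out ...]
97,  2.85]), array([5.4, 0.7]))
stage 40 39.8 (array([ 0.51,  0.29, -0.52,  2.31,  1.35,  0.17, -2.96]), array([30.2,  9. ])) (array([ 0.55,  0.39, -0.66,  2.44,  2.37,  0.46,  2.28]), array([0., 0.]))
high 50 49.8 (array([-0.33, -0.12,  0.28,  2.37,  1.29,  0.17, -2.96]), array([4.9, 1.4])) (array([-0.29, -0.11,  0.24,  2.39,  1.63,  0.17,  2.96]), array([0.1, 0. ]))
high 45 44.8 (array([-0.25, -0.1 ,  0.22,  2.32,  0.81,  0.2 , -2.49]), array([0., 0.])) (array([-0.25, -0.1 ,  0.22,  2.32,  0.81,  0.2 , -2.49]), array([0., 0.]))
high 40 39.8 (array([-0.37, -0.09,  0.35,  2.27,  0.46,  0.3 , -2.12]), array([0., 0.])) (array([-0.37, -0.09,  0.35,  2.27,  0.46,  0.3 , -2.12]), array([0., 0.]))
```

The model fits to about 1 mm. At the pedal, the 45–50° lean is only reachable with the wrist flipped (j5≈π), and with j7 in range only if the tool is first turned half a turn. I'll simulate local tracking along that route.

```bash
cat > k3.py <<'E'
from ik import *
from bench import r
def step(q,X,R,dm=.3):
    f=lambda z:np.r_[(fk(z,p,sg)[0]-X)*3,(fk(z,p,sg)[1].inv()*R).as_rotvec(),.003*(z-q)]
    l=np.maximum(lo,q-dm);h=np.minimum(hi,q+dm);s=least_squares(f,np.clip(q,l+1e-6,h-1e-6),bounds=(l-1e-5,h+1e-5))
    x,Rr=fk(s.x,p,sg);return s.x,(np.linalg.norm(x-X)*1000,np.degrees((Rr.inv()*R).magnitude()))
def run(q,R,pts,n=12,v=True):
    x=fk(q,p,sg)[0]
    for P in pts:
        for i in range(1,n+1):
            q,e=step(q,x+(P-x)*i/n,R)
        if v: print(np.round(inpress(P),3),round(P[2],3),q.round(2),np.round(e,1))
        x=P
    return q
if __name__=="__main__":
    W=lambda a,z:T([.6741,-.0283,-.1816],[(a,-.085,z)])[0]
    o=r.get_obs();R0=Ro.from_rotvec(o["orientation"]);q0=o["joints"].copy()
    for lean in(50,45,40):
        Rl=Ro.from_rotvec(R0.as_matrix()[:,0]*np.radians(lean-50))*R0
        for turn in(0,-180):
            R=Rl*Ro.from_euler("z",turn,degrees=True);q=q0.copy();q[6]-=np.radians(turn)
            print("lean",lean,"turn",turn)
            q,_=step(q,fk(q0,p,sg)[0],R)
            run(q,R,[W(-.15,.9),W(-.1,.5),W(-.08,.3),W(-.12,.175),W(-.07,.125),W(-.02,.075),W(-.02,.057)])
E
python3 k3.py
```

```text
lean 50 turn 0
[-0.15  -0.085] 0.9 [-0.73 -0.28  0.36  1.12  0.47  1.47 -1.91] [0. 0.]
[-0.1   -0.085] 0.5 [-0.03 -0.29  0.01  2.06  0.27  0.53 -1.92] [0. 0.]
[-0.08  -0.085] 0.3 [-0.55 -0.1   0.52  2.34  1.31  0.17 -2.96] [4.9 1.5]
[-0.12  -0.085] 0.175 [-1.43 -0.17  1.46  2.43  1.43  0.17 -2.96] [38.2 10.4]
[-0.07  -0.085] 0.125 [-1.5  -0.34  1.46  2.41  1.5   0.34 -2.96] [94.2 10.5]
[-0.02  -0.085] 0.075 [-1.51 -0.34  1.46  2.41  1.5   0.36 -2.96] [162.5  10.2]
[-0.02  -0.085] 0.057 [-1.51 -0.34  1.46  2.42  1.5   0.36 -2.96] [176.6  10.8]
lean 50 turn -180
[-0.15  -0.085] 0.9 [-0.73 -0.28  0.36  1.12  0.47  1.47  1.23] [0. 0.]
[-0.1   -0.085] 0.5 [-0.03 -0.29  0.01  2.06  0.27  0.53  1.22] [0. 0.]
[-0.08  -0.085] 0.3 [-0.65 -0.1   0.61  2.37  1.63  0.19 -0.15] [0.2 0. ]
[-0.12  -0.085] 0.175 [ 1.18  0.55 -1.41  2.44  2.11  0.71 -0.43] [9.3 1.4]
[-0.07  -0.085] 0.125 [ 1.07  0.82 -1.32  2.4   2.26  0.92 -0.4 ] [0. 0.]
[-0.02  -0.085] 0.075 [ 0.98  0.97 -1.21  2.3   2.37  0.96 -0.37] [0. 0.]
[-0.02  -0.085] 0.057 [ 0.97  1.01 -1.19  2.3   2.41  0.99 -0.39] [0. 0.]
lean 45 turn 0
[-
[... 1476 characters left out ...]
0.085] 0.075 [-1.55 -0.34  1.46  2.42  1.44  0.41 -2.96] [160.6   2.3]
[-0.02  -0.085] 0.057 [-1.55 -0.34  1.46  2.43  1.44  0.4  -2.96] [174.6   2.8]
lean 40 turn -180
[-0.15  -0.085] 0.9 [-0.89 -0.17  0.6   0.92  0.36  1.69  1.32] [0. 0.]
[-0.1   -0.085] 0.5 [-0.62 -0.31  0.47  1.94  0.43  0.83  1.1 ] [0. 0.]
[-0.08  -0.085] 0.3 [-0.6  -0.07  0.59  2.24  0.45  0.3   1.04] [0. 0.]
[-0.12  -0.085] 0.175 [-1.57 -0.34  1.46  2.44  1.52  0.43  0.07] [21.8  1.6]
[-0.07  -0.085] 0.125 [-1.57 -0.34  1.46  2.44  1.54  0.43  0.04] [89.9  1. ]
[-0.02  -0.085] 0.075 [-1.57 -0.34  1.46  2.44  1.57  0.43  0.02] [160.    0.4]
[-0.02  -0.085] 0.057 [-1.57 -0.34  1.46  2.44  1.54  0.43  0.05] [174.3   1.2]
```

```bash
python3 -m pendant '0 2.9 2.4 0;0 2.9 2.4 0;0 2.9 2.4 0;0 2.9 2.4 0;0 2.9 2.4 0;0 2.9 2.4 0';  python3 - <<'E'
from h import *
from bench import r
o=r.get_obs();M=Ro.from_rotvec(o["orientation"]).as_matrix();print(M.round(3),np.degrees(np.arccos(-M[2,2])))
W=lambda a,z:T([.6741,-.0283,-.1816],[(a,-.085,z)])[0]
to(*W(-.12,.6));print(r.get_obs()["joints"].round(3))
E
```

```text
clock: 15.42
tcp_pos: [0.46, -0.0971, 0.9362]
orientation: [-1.518, 1.905, -0.785]
contact_force: [1.9, -1.3, 1.0]
grip_width: -0.0002
[[-0.189 -0.641  0.743]
 [-0.979  0.182 -0.092]
 [-0.076 -0.745 -0.662]] 48.51793941852004
need cm [ 0.35 20.01 28.2 ] tool-x yaw -100.95  tcp [ 0.46   -0.0971  0.9362] tz [ 0.743 -0.092 -0.662] F [ 1.9 -1.3  1. ] w -0.0002 t 15.42
[-0.788 -0.309  0.359  1.011  0.492  1.616 -1.965]
```

```bash
python3 -m pendant '0.1 2.3 3.3 0;0 2.3 3.3 0;0 2.3 3.3 0;0 2.3 3.3 0;0 2.3 3.3 0;0 2 3.3 0;0 2 3 0';  python3 - <<'E'
from h import *
from bench import r
o=r.get_obs();M=Ro.from_rotvec(o["orientation"]).as_matrix();print(M.round(3),np.degrees(np.arccos(-M[2,2])))
W=lambda a,z:T([.6741,-.0283,-.1816],[(a,-.085,z)])[0]
to(*W(-.12,.6));print(r.get_obs()["joints"].round(3))
E
```

```text
clock: 16.0
tcp_pos: [0.5228, -0.0764, 0.691]
orientation: [-1.563, 1.887, -0.788]
contact_force: [0.7, 0.6, 0.5]
grip_width: -0.0004
[[-0.163 -0.656  0.737]
 [-0.985  0.148 -0.087]
 [-0.052 -0.74  -0.67 ]] 47.899743807730985
need cm [1.53 5.35 7.54] tool-x yaw -99.42  tcp [ 0.5228 -0.0764  0.691 ] tz [ 0.737 -0.087 -0.67 ] F [0.7 0.6 0.5] w -0.0004 t 16.00
[ 0.038 -0.333 -0.053  1.667  0.102  0.979 -1.797]
```

Good: lean 47.9°. Now the half turn about tool z (negative).

```bash
python3 -m pendant '0 0 0 -7;0 0 0 -7;0 0 0 -7;0 0 0 -7;0 0 0 -7;0 0 0 -7;0 0 0 -7;0 0 0 -7' >/dev/null; python3 -m pendant '0 0 0 -7;0 0 0 -7;0 0 0 -7;0 0 0 -7;0 0 0 -7;0 0 0 -7;0 0 0 -7;0 0 0 -7';  python3 - <<'E'
from h import *
from bench import r
o=r.get_obs();M=Ro.from_rotvec(o["orientation"]).as_matrix();print(M.round(3),np.degrees(np.arccos(-M[2,2])))
W=lambda a,z:T([.6741,-.0283,-.1816],[(a,-.085,z)])[0]
to(*W(-.12,.6));print(r.get_obs()["joints"].round(3))
E
```

```text
clock: 17.33
tcp_pos: [0.5186, -0.059, 0.6511]
orientation: [2.717, 0.329, 1.091]
contact_force: [-0.3, 0.8, 0.0]
grip_width: 0.0
[[ 0.704  0.132  0.698]
 [ 0.276 -0.956 -0.097]
 [ 0.655  0.26  -0.709]] 44.80981663994705
need cm [-2.65  1.94  5.47] tool-x yaw 21.39  tcp [ 0.5186 -0.059   0.6511] tz [ 0.698 -0.097 -0.709] F [-0.3  0.8  0. ] w 0.0000 t 17.33
[-0.082 -0.336 -0.024  1.727  0.196  0.992  0.091]
```

```bash
python3 -m pendant '0 0 0.8 -7;0 0 0.8 -7;0 0 0.8 -7;0 0 0.8 -7;0 0 0.8 -7;0 0 0.8 -7;0 0 0.8 -7;0 0 0.8 -7' >/dev/null; python3 -m pendant '0 0 0 -6;0 0 0 0';  python3 - <<'E'
from h import *
from bench import r
o=r.get_obs();M=Ro.from_rotvec(o["orientation"]).as_matrix();print(M.round(3),np.degrees(np.arccos(-M[2,2])))
W=lambda a,z:T([.6741,-.0283,-.1816],[(a,-.085,z)])[0]
to(*W(-.1,.5));print(r.get_obs()["joints"].round(3))
E
```

```text
clock: 18.17
tcp_pos: [0.5623, -0.0526, 0.5934]
orientation: [1.934, 1.568, 0.685]
contact_force: [-1.0, 0.2, 0.5]
grip_width: -0.0002
[[ 0.189  0.7    0.689]
 [ 0.981 -0.166 -0.1  ]
 [ 0.045  0.695 -0.718]] 44.13629143346381
need cm [-4.5  -5.93  6.98] tool-x yaw 79.11  tcp [ 0.5623 -0.0526  0.5934] tz [ 0.689 -0.1   -0.718] F [-1.   0.2  0.5] w -0.0002 t 18.17
[-0.325 -0.281  0.141  1.804  0.333  0.896  1.077]
```

```bash
cat > k4.py <<'E'
from k3 import *
W=lambda a,z:T([.6741,-.0283,-.1816],[(a,-.085,z)])[0]
o=r.get_obs();R=Ro.from_rotvec(o["orientation"]);q=o["joints"].copy()
for pts in([(-.1,.5),(-.06,.3),(-.05,.2),(-.07,.125),(-.02,.075)],[(-.05,.5),(-.0,.35),(0,.25),(-.04,.17),(-.07,.125),(-.02,.075)],[(.05,.4),(.05,.3),(.02,.23),(-.04,.16),(-.07,.125),(-.02,.075)]):
    print("path");run(q,R,[W(*a) for a in pts])
E
python3 k4.py
```

```text
path
[-0.1   -0.085] 0.5 [-0.3  -0.29  0.22  1.99  0.33  0.69  1.13] [0. 0.]
[-0.06  -0.085] 0.3 [-0.22 -0.01  0.23  2.24  0.58  0.17  0.84] [0. 0.]
[-0.05  -0.085] 0.2 [ 0.71  0.28 -0.78  2.27  1.97  0.3  -0.49] [0. 0.]
[-0.07  -0.085] 0.125 [ 0.77  0.48 -0.9   2.36  2.26  0.54 -0.71] [0. 0.]
[-0.02  -0.085] 0.075 [ 0.72  0.66 -0.84  2.26  2.34  0.63 -0.68] [0. 0.]
path
[-0.05  -0.085] 0.5 [-0.32 -0.18  0.28  1.92  0.27  0.65  1.19] [0. 0.]
[ 0.    -0.085] 0.35 [-0.3   0.04  0.35  2.07  0.21  0.28  1.23] [0. 0.]
[ 0.    -0.085] 0.25 [ 0.4   0.21 -0.41  2.14  1.37  0.17  0.09] [0. 0.]
[-0.04  -0.085] 0.17 [ 0.64  0.35 -0.72  2.28  2.15  0.36 -0.65] [0. 0.]
[-0.07  -0.085] 0.125 [ 0.7   0.45 -0.81  2.36  2.32  0.51 -0.79] [0. 0.]
[-0.02  -0.085] 0.075 [ 0.65  0.63 -0.76  2.27  2.38  0.59 -0.76] [0. 0.]
path
[ 0.05  -0.085] 0.4 [-0.25  0.09  0.32  1.9   0.08  0.39  1.37] [0. 0.]
[ 0.05  -0.085] 0.3 [-0.08  0.19  0.14  2.02  0.21  0.17  1.23] [0. 0.]
[ 0.02  -0.085] 0.23 [ 0.38  0.27 -0.4   2.12  1.6   0.18 -0.13] [0. 0.]
[-0.04  -0.085] 0.16 [ 0.64  0.38 -0.72  2.28  2.19  0.38 -0.68] [0. 0.]
[-0.07  -0.085] 0.125 [ 0.69  0.45 -0.8   2.36  2.32  0.51 -0.8 ] [0. 0.]
[-0.02  -0.085] 0.075 [ 0.65  0.63 -0.75  2.27  2.39  0.59 -0.77] [0. 0.]
```

The sim tracks to the pedal from here. I'll go down the second path in small stages.

```bash
cat > st.py <<'E'
from h import *
from bench import r
import sys
o=r.get_obs();M=Ro.from_rotvec(o["orientation"]).as_matrix();print("lean %.1f"%np.degrees(np.arccos(-M[2,2])),"roll x.z %.3f"%M[2,0],"J",o["joints"].round(2), "press",inpress(o["tcp_pos"]).round(4),"z %.4f"%o["tcp_pos"][2])
a,z=float(sys.argv[1]),float(sys.argv[2]);y=float(sys.argv[3]) if len(sys.argv)>3 else -.085
to(*T([.6741,-.0283,-.1816],[(a,y,z)])[0])
E
python3 -m pendant '-1.2 -1.5 2 0;-1.2 -1.5 2 0;-1 -1.5 2.2 0;-0.8 -1.5 2.5 0;0 -1.7 2.5 0'; python3 st.py -.03 .4
```

```text
clock: 18.58
tcp_pos: [0.5798, -0.0862, 0.4606]
orientation: [1.927, 1.562, 0.703]
contact_force: [0.6, 0.6, -0.2]
grip_width: -0.0
lean 44.9 roll x.z 0.053 J [-0.3  -0.22  0.23  2.05  0.35  0.56  1.08] press [-0.0823 -0.074 ] z 0.4606
need cm [-1.39 -0.51  7.94] tool-x yaw 79.31  tcp [ 0.5798 -0.0862  0.4606] tz [ 0.699 -0.094 -0.709] F [ 0.6  0.6 -0.2] w -0.0000 t 18.58
```

```bash
python3 -m pendant '-0.4 -0.2 2 0;-0.4 -0.2 2.5 0;-0.4 -0.2 2.5 0;0 -0.5 2 0'; python3 st.py -.01 .3;python3 -m pendant '0 -1.2 1.8 0;0 -1.2 1.8 0;0 -1.2 1.8 0;0 -1.2 1.8 0'; python3 st.py 0 .25;
```

```text
clock: 18.92
tcp_pos: [0.6306, -0.1018, 0.3798]
orientation: [1.936, 1.563, 0.702]
contact_force: [0.1, -0.8, 1.1]
grip_width: -0.0004
lean 44.5 roll x.z 0.057 J [-0.31 -0.05  0.32  2.09  0.29  0.34  1.15] press [-0.0296 -0.0802] z 0.3798
need cm [-0.92 -4.16  7.04] tool-x yaw 79.16  tcp [ 0.6306 -0.1018  0.3798] tz [ 0.695 -0.092 -0.713] F [ 0.1 -0.8  1.1] w -0.0004 t 18.92
clock: 19.25
tcp_pos: [0.6423, -0.0978, 0.301]
orientation: [1.946, 1.571, 0.682]
contact_force: [-0.4, -0.6, 0.6]
grip_width: -0.0003
lean 43.6 roll x.z 0.049 J [-0.13  0.08  0.15  2.15  0.46  0.17  0.95] press [-0.0188 -0.0741] z 0.3010
need cm [-1.33 -2.1   4.96] tool-x yaw 78.98  tcp [ 0.6423 -0.0978  0.301 ] tz [ 0.682 -0.096 -0.725] F [-0.4 -0.6  0.6] w -0.0003 t 19.25
```

```bash
python3 -m pendant '-0.5 -1 1.2 0;-0.4 -1 1.2 0;-0.4 -1 1.2 0;0 -1 1 0'; python3 st.py -.01 .22; python3 -m pendant '0 -1 1 0;0 -1 1 0;0 -1 1 0;0 -1 1 0'; python3 st.py -.03 .18
```

```text
clock: 19.58
tcp_pos: [0.6429, -0.1016, 0.2667]
orientation: [1.944, 1.574, 0.67]
contact_force: [0.0, -0.2, -0.8]
grip_width: 0.0001
lean 43.3 roll x.z 0.041 J [ 0.36  0.16 -0.38  2.16  1.08  0.17  0.36] press [-0.0174 -0.0778] z 0.2667
need cm [-0.9  -2.63  3.89] tool-x yaw 78.90  tcp [ 0.6429 -0.1016  0.2667] tz [ 0.678 -0.103 -0.727] F [ 0.  -0.2 -0.8] w 0.0001 t 19.58
clock: 19.92
tcp_pos: [0.6416, -0.0971, 0.2154]
orientation: [1.952, 1.568, 0.678]
contact_force: [0.1, -0.3, 0.1]
grip_width: 0.0002
lean 43.4 roll x.z 0.050 J [ 0.41  0.25 -0.45  2.2   1.81  0.2  -0.37] press [-0.0195 -0.0735] z 0.2154
need cm [-1.34 -3.13  1.83] tool-x yaw 78.66  tcp [ 0.6416 -0.0971  0.2154] tz [ 0.679 -0.099 -0.727] F [ 0.1 -0.3  0.1] w 0.0002 t 19.92
```

The wrist has flipped over cleanly (j5=1.81, lean 43°). I'll look at the fingertips' thickness before going under the rail.

```bash
python3 - <<'E'
from h import *
from bench import r
for n,(x0,y0,w,h) in dict(scene=(190,120,160,120),top=(300,80,120,110)).items():
    f=r.grab_frame(n)
    cv2.imwrite(f"pics/po_{n}.png",cv2.resize(f["color"][y0:y0+h,x0:x0+w,::-1],None,fx=5,fy=5,interpolation=cv2.INTER_CUBIC))
    o=r.get_obs();M=Ro.from_rotvec(o["orientation"]).as_matrix();pts=[o["tcp_pos"]+M@np.array(v) for v in([0,0,0],[0,.011,0],[0,-.011,0],[.0145,0,0],[-.0145,0,0],[0,0,-.073])]
    print(n,((proj(f,pts)-[x0,y0])*5).round(0).tolist())
E
```

```text
scene [[315.0, 286.0], [299.0, 280.0], [331.0, 292.0], [325.0, 301.0], [306.0, 271.0], [390.0, 175.0]]
top [[250.0, 300.0], [254.0, 283.0], [245.0, 316.0], [226.0, 294.0], [274.0, 305.0], [244.0, 359.0]]
```

View pics/po_scene.png

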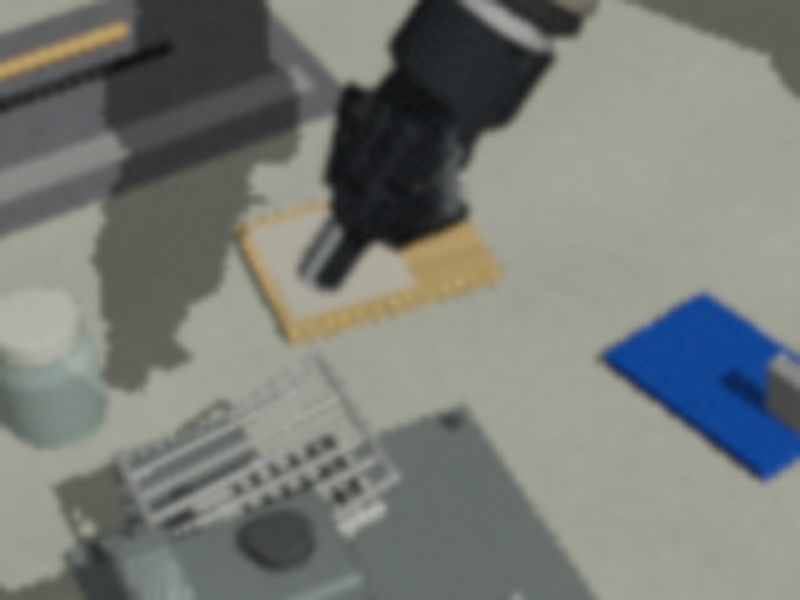

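View pics/po_top.png

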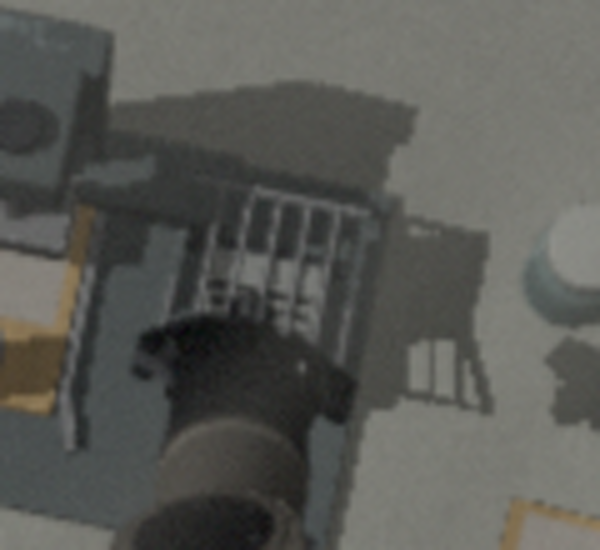

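Fingertips look about 22 mm wide in the lean plane and straight for about 35 mm, so the rail gap is snug. I'll go in along the tool axis, just under the rail, aiming for the front part of the pedal. First, the pre-entry point.

```bash
python3 -m pendant '-0.4 -2 0 0;-0.4 -2 0 0;-0.3 -2 0 0;0 -2 0 0;0 -0.5 0 0'; python3 st.py -.067 .118
```

```text
clock: 20.43
tcp_pos: [0.5782, -0.09, 0.1568]
orientation: [1.957, 1.567, 0.679]
contact_force: [-0.9, -0.2, -0.3]
grip_width: -0.0
lean 43.2 roll x.z 0.053 J [ 0.63  0.32 -0.71  2.36  2.26  0.38 -0.8 ] press [-0.0832 -0.078 ] z 0.1568
need cm [-0.87 -1.44  3.92] tool-x yaw 78.56  tcp [ 0.5782 -0.09    0.1568] tz [ 0.678 -0.098 -0.728] F [-0.9 -0.2 -0.3] w -0.0000 t 20.43
```

```bash
python3 -m pendant '-0.5 -1.3 0 0;-0.4 -0.7 0 0;0 0 0 0'; python3 st.py -.067 .1195; python3 st.py -.026 .0766
```

```text
clock: 20.68
tcp_pos: [0.562, -0.0956, 0.1432]
orientation: [1.959, 1.565, 0.675]
contact_force: [-1.4, 0.4, -0.1]
grip_width: -0.0001
lean 43.1 roll x.z 0.051 J [ 0.67  0.35 -0.75  2.4   2.33  0.42 -0.86] press [-0.0981 -0.0864] z 0.1432
need cm [0.09 0.65 3.86] tool-x yaw 78.40  tcp [ 0.562  -0.0956  0.1432] tz [ 0.676 -0.101 -0.73 ] F [-1.4  0.4 -0.1] w -0.0001 t 20.68
lean 43.1 roll x.z 0.051 J [ 0.67  0.35 -0.75  2.4   2.33  0.42 -0.86] press [-0.0981 -0.0864] z 0.1432
need cm [-0.04  0.71  9.79] tool-x yaw 78.40  tcp [ 0.562  -0.0956  0.1432] tz [ 0.676 -0.101 -0.73 ] F [-1.4  0.4 -0.1] w -0.0001 t 20.68
```

```bash
python3 -m pendant '0 0.3 1.5 0;0 0.1 1.8 0;0 0 1.5 0;0 0 0.5 0;0 0 0 0'; python3 st.py -.026 .0766
python3 - <<'E'
from h import *
from bench import r
for n,(x0,y0,w,h) in dict(scene=(200,150,120,90),top=(300,80,120,110)).items():
    f=r.grab_frame(n)
    cv2.imwrite(f"pics/pq_{n}.png",cv2.resize(f["color"][y0:y0+h,x0:x0+w,::-1],None,fx=6,fy=6,interpolation=cv2.INTER_CUBIC))
E
```

```text
clock: 21.1
tcp_pos: [0.607, -0.1042, 0.1112]
orientation: [1.956, 1.557, 0.669]
contact_force: [-0.5, -0.7, 0.5]
grip_width: 0.0
lean 43.3 roll x.z 0.045 J [ 0.62  0.49 -0.7   2.32  2.35  0.5  -0.82] press [-0.0523 -0.0867] z 0.1112
need cm [ 0.09 -0.46  4.32] tool-x yaw 78.07  tcp [ 0.607  -0.1042  0.1112] tz [ 0.678 -0.109 -0.727] F [-0.5 -0.7  0.5] w 0.0000 t 21.10
```

View pics/pq_scene.png

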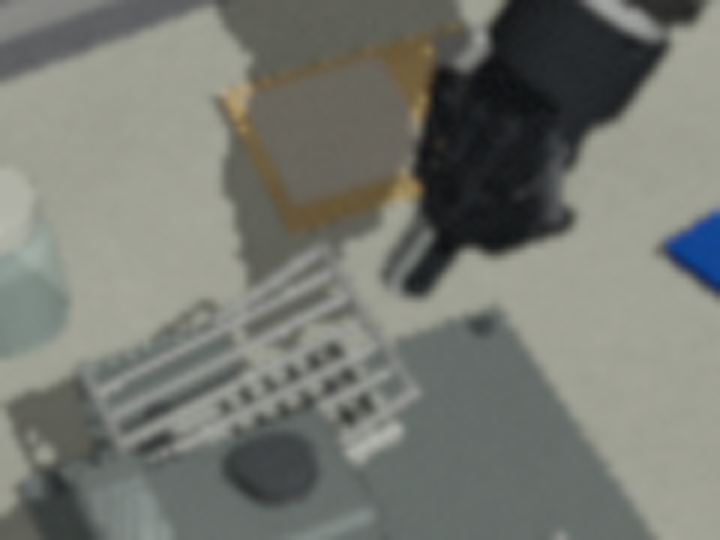

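The tip at (400,285) is in front of the rail (right end about (415,390), left (330,250)). I'll lower it a bit across the axis before going in.

```bash
python3 -m pendant '0 -0.5 0 0;0 -0.3 0 0;0 0 0 0'; python3 st.py -.026 .0766
```

```text
clock: 21.45
tcp_pos: [0.5997, -0.1021, 0.1077]
orientation: [1.953, 1.558, 0.669]
contact_force: [0.5, 0.5, -1.3]
grip_width: -0.0001
lean 43.5 roll x.z 0.043 J [ 0.63  0.49 -0.72  2.34  2.37  0.52 -0.84] press [-0.0599 -0.0861] z 0.1077
need cm [0.06 0.32 4.59] tool-x yaw 78.15  tcp [ 0.5997 -0.1021  0.1077] tz [ 0.679 -0.11  -0.726] F [ 0.5  0.5 -1.3] w -0.0001 t 21.45
```

```bash
python3 -m pendant '0 0 0.8 0;0 0.1 1 0;0 0 0.8 0;0 0 0.3 0;0 0 0 0'; python3 st.py -.026 .0766
```

```text
clock: 21.87
tcp_pos: [0.6216, -0.1065, 0.0857]
orientation: [1.952, 1.557, 0.668]
contact_force: [-0.1, 0.5, -0.1]
grip_width: 0.0002
lean 43.5 roll x.z 0.042 J [ 0.61  0.57 -0.7   2.3   2.39  0.55 -0.83] press [-0.0375 -0.0863] z 0.0857
need cm [0.13 0.2  1.45] tool-x yaw 78.12  tcp [ 0.6216 -0.1065  0.0857] tz [ 0.679 -0.112 -0.726] F [-0.1  0.5 -0.1] w 0.0002 t 21.87
```

```bash
python3 -m pendant '0 0.1 0.5 0;0 0 0.5 0;0 0 0 0'; python3 st.py -.026 .0766; python3 - <<'E'
from h import *
from bench import r
for n,(x0,y0,w,h) in dict(scene=(200,150,120,90)).items():
    f=r.grab_frame(n)
    cv2.imwrite(f"pics/pr_{n}.png",cv2.resize(f["color"][y0:y0+h,x0:x0+w,::-1],None,fx=6,fy=6,interpolation=cv2.INTER_CUBIC))
E
```

```text
clock: 22.12
tcp_pos: [0.63, -0.1079, 0.0777]
orientation: [1.953, 1.557, 0.667]
contact_force: [0.5, -0.5, -0.4]
grip_width: -0.0001
lean 43.4 roll x.z 0.043 J [ 0.61  0.59 -0.69  2.28  2.4   0.56 -0.82] press [-0.029  -0.0862] z 0.0777
need cm [0.12 0.14 0.29] tool-x yaw 78.10  tcp [ 0.63   -0.1079  0.0777] tz [ 0.678 -0.111 -0.726] F [ 0.5 -0.5 -0.4] w -0.0001 t 22.12
```

View pics/pr_scene.png

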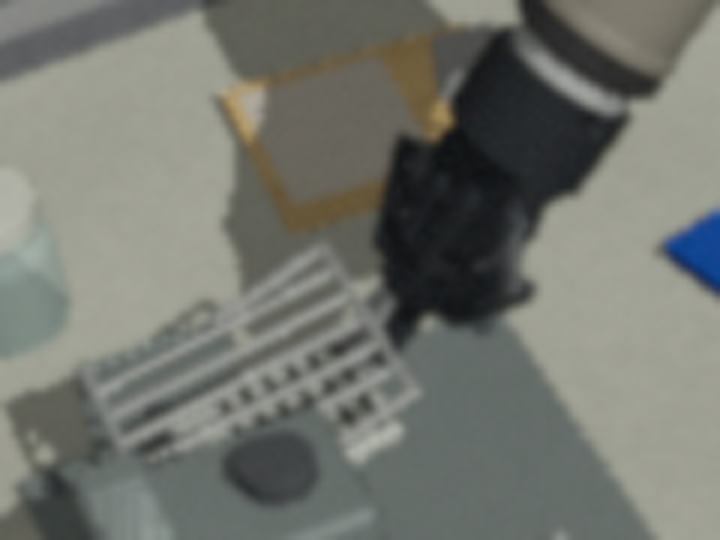

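```bash
python3 -m pendant '0 0.1 0.4 0;0 0 0 0'; python3 st.py -.022 .0736;python3 -m pendant '0 0.1 0.4 0;0 0 0 0'; python3 st.py -.022 .0736
```

```text
clock: 22.33
tcp_pos: [0.6334, -0.1084, 0.0756]
orientation: [1.953, 1.557, 0.668]
contact_force: [0.5, -0.3, -1.2]
grip_width: 0.0002
lean 43.4 roll x.z 0.043 J [ 0.6   0.6  -0.69  2.27  2.4   0.56 -0.82] press [-0.0256 -0.0861] z 0.0756
need cm [0.11 0.12 0.39] tool-x yaw 78.12  tcp [ 0.6334 -0.1084  0.0756] tz [ 0.679 -0.111 -0.726] F [ 0.5 -0.3 -1.2] w 0.0002 t 22.33
clock: 22.5
tcp_pos: [0.6372, -0.109, 0.0737]
orientation: [1.952, 1.557, 0.668]
contact_force: [0.2, -0.9, 1.2]
grip_width: -0.0002
lean 43.5 roll x.z 0.042 J [ 0.6   0.61 -0.69  2.27  2.4   0.56 -0.82] press [-0.0217 -0.0861] z 0.0737
need cm [ 0.1  -0.03 -0.01] tool-x yaw 78.14  tcp [ 0.6372 -0.109   0.0737] tz [ 0.679 -0.111 -0.725] F [ 0.2 -0.9  1.2] w -0.0002 t 22.50
```

```bash
python3 -m pendant '0 -0.2 0.2 0;0 -0.2 0.2 0'; python3 st.py -.022 .0636;python3 -m pendant '0 -0.2 0.25 0;0 -0.2 0.25 0'; python3 st.py -.022 .0566
```

```text
clock: 22.67
tcp_pos: [0.6378, -0.109, 0.069]
orientation: [1.95, 1.556, 0.669]
contact_force: [-2.0, 1.4, 4.3]
grip_width: -0.0001
lean 43.6 roll x.z 0.041 J [ 0.6   0.62 -0.69  2.27  2.42  0.58 -0.82] press [-0.0211 -0.0859] z 0.0690
need cm [ 0.07 -0.44  0.33] tool-x yaw 78.13  tcp [ 0.6378 -0.109   0.069 ] tz [ 0.681 -0.112 -0.724] F [-2.   1.4  4.3] w -0.0001 t 22.67
clock: 22.83
tcp_pos: [0.6385, -0.109, 0.0627]
orientation: [1.948, 1.555, 0.669]
contact_force: [-2.9, -1.1, 4.8]
grip_width: -0.0001
lean 43.7 roll x.z 0.041 J [ 0.6   0.64 -0.69  2.27  2.43  0.6  -0.83] press [-0.0204 -0.0858] z 0.0627
need cm [ 0.05 -0.54  0.33] tool-x yaw 78.14  tcp [ 0.6385 -0.109   0.0627] tz [ 0.682 -0.113 -0.723] F [-2.9 -1.1  4.8] w -0.0001 t 22.83
```

The pedal is touched and yielding (about 5 N). Easing down.

```bash
python3 -m pendant '0 -0.15 0.15 0;0 -0.15 0.15 0'; python3 st.py -.022 .0566;python3 -m pendant '0 -0.1 0.1 0;0 -0.1 0.1 0'; python3 st.py -.022 .0546
```

```text
clock: 23.0
tcp_pos: [0.6382, -0.1089, 0.0579]
orientation: [1.948, 1.555, 0.668]
contact_force: [-6.4, 0.2, 9.8]
grip_width: -0.0001
lean 43.7 roll x.z 0.040 J [ 0.6   0.65 -0.69  2.27  2.44  0.61 -0.83] press [-0.0207 -0.0857] z 0.0579
need cm [ 0.07 -0.19  0.01] tool-x yaw 78.13  tcp [ 0.6382 -0.1089  0.0579] tz [ 0.682 -0.113 -0.723] F [-6.4  0.2  9.8] w -0.0001 t 23.00
clock: 23.17
tcp_pos: [0.6381, -0.1089, 0.0553]
orientation: [1.946, 1.554, 0.668]
contact_force: [-10.6, 0.3, 17.6]
grip_width: 0.0002
lean 43.8 roll x.z 0.039 J [ 0.6   0.66 -0.69  2.27  2.44  0.62 -0.84] press [-0.0208 -0.0858] z 0.0553
need cm [ 0.07 -0.13 -0.03] tool-x yaw 78.13  tcp [ 0.6381 -0.1089  0.0553] tz [ 0.683 -0.114 -0.722] F [-10.6   0.3  17.6] w 0.0002 t 23.17
```

```bash
python3 -m pendant '0 -0.1 0.1 0'; python3 st.py -.022 .0546;python3 -m pendant '0 -0.05 0.05 0'; python3 st.py -.022 .0546; python3 - <<'E'
from h import *
from bench import r
for n,(x0,y0,w,h) in dict(scene=(190,180,140,120)).items():
    f=r.grab_frame(n)
    cv2.imwrite(f"pics/ps_{n}.png",cv2.resize(f["color"][y0:y0+h,x0:x0+w,::-1],None,fx=5,fy=5,interpolation=cv2.INTER_CUBIC))
E
```

```text
clock: 23.25
tcp_pos: [0.6382, -0.1089, 0.0549]
orientation: [1.943, 1.553, 0.669]
contact_force: [-18.2, -0.4, 29.1]
grip_width: 0.0001
lean 44.0 roll x.z 0.038 J [ 0.6   0.66 -0.69  2.27  2.45  0.62 -0.84] press [-0.0207 -0.0857] z 0.0549
need cm [ 0.07 -0.12 -0.07] tool-x yaw 78.16  tcp [ 0.6382 -0.1089  0.0549] tz [ 0.685 -0.116 -0.72 ] F [-18.2  -0.4  29.1] w 0.0001 t 23.25
clock: 23.33
tcp_pos: [0.6382, -0.1088, 0.0553]
orientation: [1.939, 1.552, 0.669]
contact_force: [-11.0, -0.7, 17.3]
grip_width: -0.0
lean 44.1 roll x.z 0.036 J [ 0.6   0.66 -0.69  2.27  2.45  0.63 -0.84] press [-0.0208 -0.0857] z 0.0553
need cm [ 0.06 -0.14 -0.03] tool-x yaw 78.20  tcp [ 0.6382 -0.1088  0.0553] tz [ 0.686 -0.117 -0.718] F [-11.   -0.7  17.3] w -0.0000 t 23.33
```

View pics/ps_scene.png

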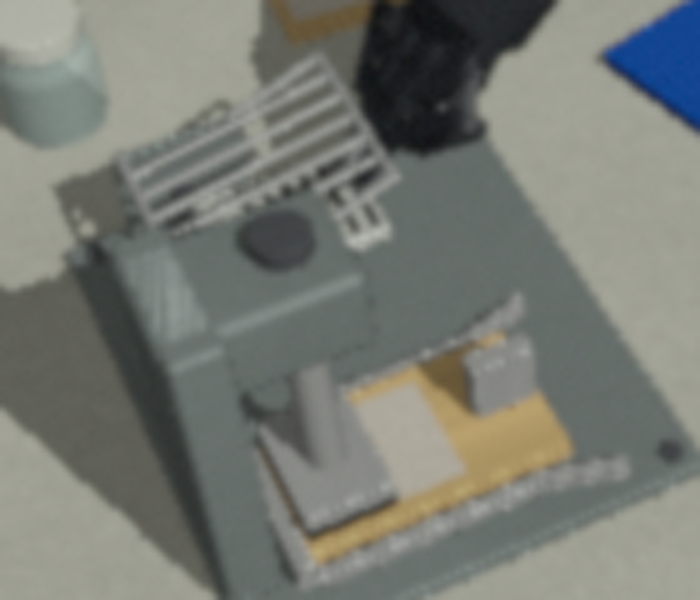

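The pad is down on the board. Steady small-row pushes hold about 20 N against the stop, where 0.4 mm changes the force by 12 N. Holding.

```bash
python3 -m pendant '0 -0.05 0.05 0;0 -0.05 0.05 0;0 -0.05 0.05 0;0 -0.05 0.05 0'; python3 st.py -.022 .0546
```

```text
clock: 23.72
tcp_pos: [0.6381, -0.1088, 0.0555]
orientation: [1.931, 1.55, 0.671]
contact_force: [-8.6, -0.1, 13.4]
grip_width: 0.0001
lean 44.5 roll x.z 0.033 J [ 0.6   0.67 -0.69  2.28  2.46  0.64 -0.84] press [-0.0209 -0.0857] z 0.0555
need cm [ 0.06 -0.15 -0.01] tool-x yaw 78.27  tcp [ 0.6381 -0.1088  0.0555] tz [ 0.691 -0.12  -0.713] F [-8.6 -0.1 13.4] w 0.0001 t 23.72
```

```bash
python3 -m pendant '0 -0.06 0.07 0;0 -0.06 0.07 0;0 -0.06 0.07 0;0 -0.06 0.07 0'; python3 st.py -.022 .0546;  python3 -m pendant '0 -0.06 0.07 0;0 -0.06 0.07 0;0 -0.06 0.07 0;0 -0.06 0.07 0;0 -0.06 0.07 0;0 -0.06 0.07 0'; python3 st.py -.022 .0546
```

```text
clock: 24.05
tcp_pos: [0.6381, -0.1087, 0.0554]
orientation: [1.921, 1.547, 0.672]
contact_force: [-10.9, -1.0, 16.8]
grip_width: -0.0002
lean 45.0 roll x.z 0.028 J [ 0.6   0.67 -0.7   2.28  2.47  0.66 -0.85] press [-0.0209 -0.0856] z 0.0554
need cm [ 0.06 -0.14 -0.02] tool-x yaw 78.37  tcp [ 0.6381 -0.1087  0.0554] tz [ 0.696 -0.123 -0.707] F [-10.9  -1.   16.8] w -0.0002 t 24.05
clock: 24.55
tcp_pos: [0.638, -0.1087, 0.0556]
orientation: [1.905, 1.543, 0.674]
contact_force: [-10.5, 0.1, 16.0]
grip_width: -0.0001
lean 45.8 roll x.z 0.021 J [ 0.6   0.68 -0.7   2.29  2.48  0.68 -0.85] press [-0.021  -0.0856] z 0.0556
need cm [ 0.05 -0.14 -0.01] tool-x yaw 78.52  tcp [ 0.638  -0.1087  0.0556] tz [ 0.705 -0.128 -0.698] F [-10.5   0.1  16. ] w -0.0001 t 24.55
```

```bash
python3 -m pendant '0 -0.07 0.08 0;0 -0.07 0.08 0;0 -0.07 0.08 0;0 -0.07 0.08 0;0 -0.07 0.08 0;0 -0.07 0.08 0;0 -0.07 0.08 0;0 -0.07 0.08 0'; python3 st.py -.022 .0546;  python3 -m pendant '0 -0.07 0.08 0;0 -0.07 0.08 0;0 -0.07 0.08 0;0 -0.07 0.08 0;0 -0.07 0.08 0;0 -0.07 0.08 0;0 -0.07 0.08 0;0 -0.07 0.08 0'; python3 st.py -.022 .0546;python3 - <<'E'
from h import *
from bench import r
for n,(x0,y0,w,h) in dict(scene=(190,180,140,120)).items():
    f=r.grab_frame(n)
    cv2.imwrite(f"pics/pt_{n}.png",cv2.resize(f["color"][y0:y0+h,x0:x0+w,::-1],None,fx=5,fy=5,interpolation=cv2.INTER_CUBIC))
    for th in(0,.1,.2):
        # pedal front corners: 97 mm from back end hinge; upper face
        a=.2-th; pts=[[.06-.097*np.cos(a)-.0*np.sin(a),-.085+s*.0375,.045+.097*np.sin(a)+.005] for s in(1,-1)]
        print(th,((proj(f,T([.681,-.0228,-.1775],pts))-[x0,y0])*5).round(0).tolist())
E
```

```text
clock: 25.22
tcp_pos: [0.638, -0.1086, 0.0556]
orientation: [1.882, 1.537, 0.678]
contact_force: [-12.0, -0.4, 18.5]
grip_width: -0.0
lean 46.9 roll x.z 0.010 J [ 0.6   0.69 -0.7   2.3   2.5   0.72 -0.86] press [-0.021  -0.0855] z 0.0556
need cm [ 0.05 -0.15 -0.  ] tool-x yaw 78.73  tcp [ 0.638  -0.1086  0.0556] tz [ 0.717 -0.136 -0.683] F [-12.   -0.4  18.5] w -0.0000 t 25.22
clock: 25.88
tcp_pos: [0.6379, -0.1085, 0.0558]
orientation: [1.858, 1.53, 0.682]
contact_force: [-10.3, 0.4, 16.8]
grip_width: 0.0003
lean 48.1 roll x.z 0.000 J [ 0.6   0.7  -0.71  2.3   2.53  0.76 -0.87] press [-0.0211 -0.0854] z 0.0558
need cm [ 0.04 -0.15  0.01] tool-x yaw 78.94  tcp [ 0.6379 -0.1085  0.0558] tz [ 0.73  -0.143 -0.668] F [-10.3   0.4  16.8] w 0.0003 t 25.88
0 [[382.0, 205.0], [332.0, 124.0]]
0.1 [[386.0, 216.0], [336.0, 135.0]]
0.2 [[388.0, 227.0], [339.0, 147.0]]
```

View pics/pt_scene.png

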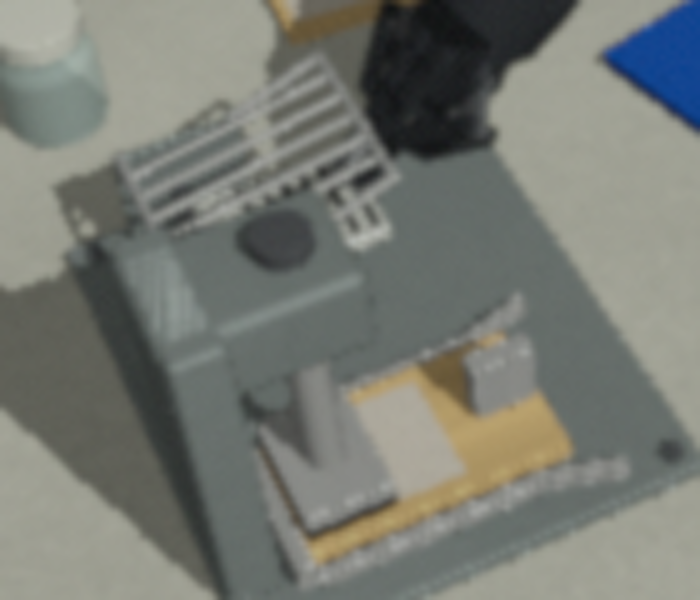

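The pedal's front corner at (388,228) matches the prediction for 0.20 rad (388,227). The hold has lasted over 2 s at 17–20 N. Now ease up slowly.

```bash
python3 -m pendant '0 0.1 -0.1 0;0 0.15 -0.15 0;0 0.15 -0.15 0;0 0.15 -0.15 0'; python3 st.py -.022 .0746;  python3 -m pendant '0 0.15 -0.15 0;0 0.15 -0.15 0;0 0.15 -0.15 0'; python3 st.py -.022 .0746
```

```text
clock: 26.27
tcp_pos: [0.6386, -0.1086, 0.0655]
orientation: [1.853, 1.527, 0.684]
contact_force: [1.2, 0.3, 4.1]
grip_width: 0.0
lean 48.4 roll x.z -0.001 J [ 0.6   0.68 -0.71  2.31  2.52  0.74 -0.87] press [-0.0204 -0.0854] z 0.0655
need cm [ 0.04  0.58 -0.73] tool-x yaw 78.94  tcp [ 0.6386 -0.1086  0.0655] tz [ 0.734 -0.144 -0.664] F [1.2 0.3 4.1] w 0.0000 t 26.27
clock: 26.52
tcp_pos: [0.6397, -0.1088, 0.0727]
orientation: [1.852, 1.525, 0.686]
contact_force: [1.4, -0.6, 1.8]
grip_width: -0.0006
lean 48.5 roll x.z -0.001 J [ 0.6   0.66 -0.71  2.3   2.51  0.73 -0.86] press [-0.0193 -0.0854] z 0.0727
need cm [ 0.04 -0.04 -0.33] tool-x yaw 78.90  tcp [ 0.6397 -0.1088  0.0727] tz [ 0.735 -0.145 -0.663] F [ 1.4 -0.6  1.8] w -0.0006 t 26.52
```

```bash
python3 -m pendant '0 0 -0.3 0;0 0 -0.4 0;0 0 -0.5 0;0 0 -0.8 0'; python3 st.py -.1 .14;  python3 -m pendant '0 0 -1.5 0;0 0 -2 0;0 0 -2 0;0 0 -2 0;0 0 -1 0;0 0 0 0'; python3 st.py -.1 .3; python3 - <<'E'
from h import *
from bench import r
for n,(x0,y0,w,h) in dict(scene=(190,180,140,120),top=(260,75,130,125)).items():
    f=r.grab_frame(n)
    cv2.imwrite(f"pics/pu_{n}.png",cv2.resize(f["color"][y0:y0+h,x0:x0+w,::-1],None,fx=5,fy=5 if n=="scene" else 5*.96,interpolation=cv2.INTER_CUBIC) if n=="scene" else cv2.resize(f["color"][y0:y0+h,x0:x0+w,::-1],None,fx=4,fy=4,interpolation=cv2.INTER_CUBIC))
cv2.imwrite("pics/pu_full.png",r.grab_frame("scene")["color"][:,:,::-1])
E
```

```text
clock: 26.85
tcp_pos: [0.623, -0.1054, 0.0848]
orientation: [1.857, 1.528, 0.684]
contact_force: [0.1, -0.2, 0.1]
grip_width: 0.0003
lean 48.2 roll x.z 0.001 J [ 0.61  0.62 -0.73  2.34  2.49  0.72 -0.87] press [-0.0364 -0.0851] z 0.0848
need cm [-0.07 -0.13 -8.42] tool-x yaw 78.89  tcp [ 0.623  -0.1054  0.0848] tz [ 0.732 -0.143 -0.666] F [ 0.1 -0.2  0.1] w 0.0003 t 26.85
clock: 27.35
tcp_pos: [0.5632, -0.092, 0.1322]
orientation: [1.853, 1.541, 0.671]
contact_force: [-0.3, -0.4, -1.1]
grip_width: -0.0
lean 47.7 roll x.z -0.010 J [ 0.97  0.62 -1.19  2.44  2.23  0.81 -0.57] press [-0.0975 -0.0827] z 0.1322
need cm [ -0.39  12.25 -11.46] tool-x yaw 79.26  tcp [ 0.5632 -0.092   0.1322] tz [ 0.726 -0.144 -0.673] F [-0.3 -0.4 -1.1] w -0.0000 t 27.35
```

View pics/pu_scene.png

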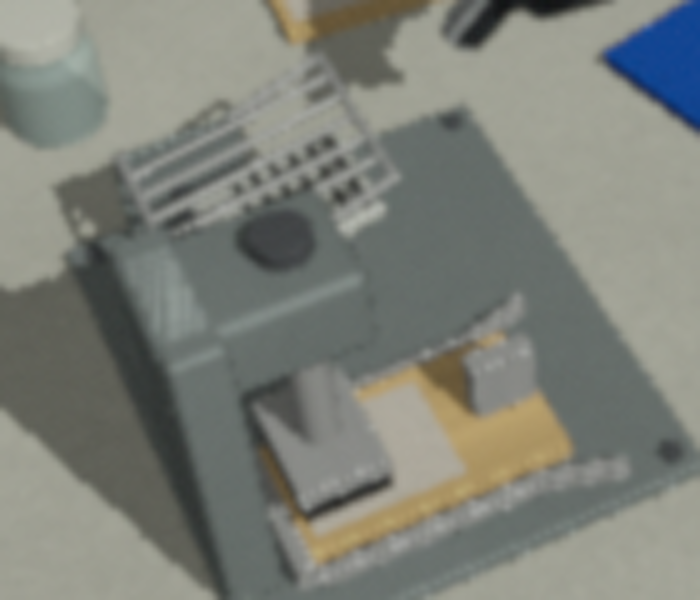

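View pics/pu_top.png

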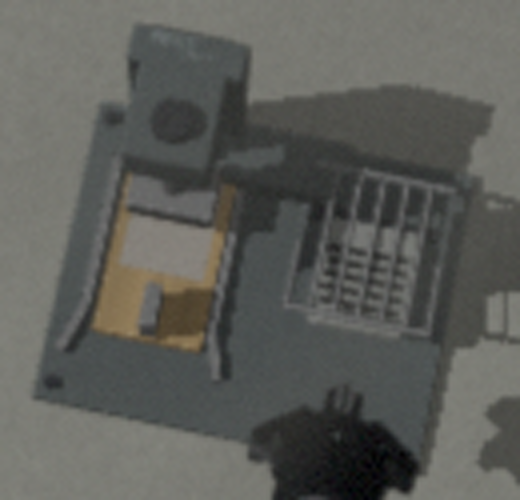

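View pics/pu_full.png

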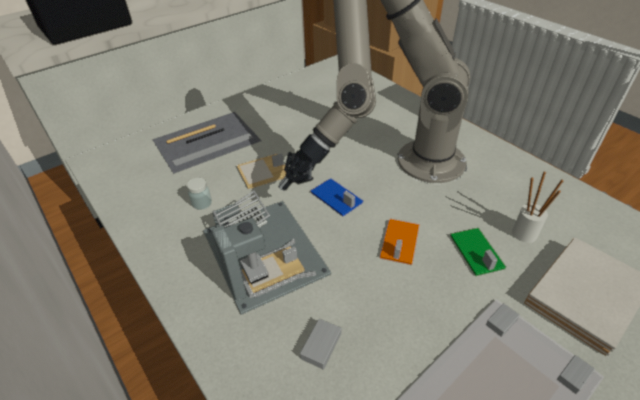

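The pedal is up again (front corner back at (385,207), as at the start) and the pad is raised. The board is unchanged at the stop, and the wide board, jar and weight are where they were. The arm stands free with about 0 N. Handing in.

```bash
python3 - <<'E'
from bench import r
print(r.get_obs()["contact_force"].round(2),abs(r.get_obs()["qvel"]).max()); print(r.hand_in())
E
```

```text
[ 0.22 -0.61  0.03] 0.05673951281117898
the job is handed in; nothing more can be done
None
```

I put the narrower plywood board home in the press by its handle, let go, worked the pedal and handed in at about 27.5 s. No verdict is reported back.

- **Board:** its rear corners measured within about 2 mm (x) and 3 mm (y) of where they belong when it is home, between the guides and against the stop. I took that measurement before pressing. Pictures after the press show the board unmoved.
- **Pedal:** I held it at its stop for over 2 s with 16–20 N on the tool. The highest force I read was about 34 N, and the picture matches 0.20 rad with the pad down on the board. I eased it up at about 25–35 mm/s, and it and the pad are back at their starting positions in the last pictures.
- **The rest:** the wider board, weight and jar look unmoved in the pictures; I did not measure them. The tool force at hand-in was under 1 N.

- **Getting the lean:** the rows cannot tilt the tool, so I leaned it by reaching past the arm's upward limit. The lean then drifted between 43° and 48° during the press, which did no visible harm.
- **Camera disagreement:** the two cameras differed by up to about 5 mm on absolute positions, so I used the top view for relative ones.

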